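# Rock-test the wind-trunk flanges and pin the true one over the chest's port

## Robot

A 6-joint arm with a two-finger parallel gripper is mounted at the origin on the work surface. World frame = base frame: x ahead of the robot, y to its left, z up, the work surface at z = 0. Lengths are in mm, angles in rad, forces in N, time in s.
With the tool pointing down it reaches from about 350 to 975 mm from the base axis. Payload 7.1 kg.
Tool frame: the origin (TCP) lies between the finger pads; the fingertips stand 19 mm ahead of it and the grasp point (between the pads) is the TCP; z points along the fingers, y is the line along which they close (so a half turn about z gives the same grasp; the last joint's range is limited). The gripper opens to 88 mm and grips with 3 to 60 N. Pads are 20 mm wide; open, the fingers measure 115 mm over their backs; the gripper's body (75 mm by 178 mm) begins 61 mm behind the grasp point.
Start: joints at [1.223, 0.423, 1.63, -0, 1.089, -0.019], TCP at [201.785, 591.513, 241.675] pointing down, gripper open.
Joint ranges: [-3, 3], [-0.9, 2.11], [0.09, 2.58], [-1.31, 4.45], [0.11, 2.69], [-2.54, 2.54]. Speed limits (rad/s): [2.39, 2.39, 3.01, 3.14, 3.14, 3.14].

## Interface

Orientations are given as a rotation vector (axis times angle).
In Python, from workcell import ctrl gives the robot as it stands.
- The arm moves only by the tool arm_command, never from a script. Its argument "series" is a list of rows, each an object with "linear": the shift along the tool's x, y, z in m, a list of three; "turn": the turn about the tool's z in rad. A call has 1 to 10 rows; each row shifts and turns the commanded pose from where the row before left it, along the tool's axes as they then stand; what a row does not reach is not made up. A row lasts 1/10 s, in which the tool goes at most 50 mm and 8.59 degrees, less where a joint would pass 70% of its speed; a pose out of reach is approached as far as the arm can. A call with a gripper value outside its range is refused whole. "jaw" is the opening, from -1 (shut) to 1 (fully open), set as the call begins (left out, the last holds). The fingers move at their own pace and stop on an object; the grip force is fixed at half the most. Time passes only in rows, so rows that do not move let the fingers close. It gives the time, the measured TCP pose, the force, the opening and the grip force at its end, in the units of the state.
- ctrl.get_obs(): the state, without advancing time (a new reading comes with each control period).
- ctrl.get_image(name): name is "scene" or "top" or "wrist"; returns a dict with "frame" (420x560x3 uint8, blue, green, red), "fx", "fy", "cx", "cy" (pixels), "k1" (the pictures are not rectified: a ray, as slopes to the right and down, at radius r is drawn at 1 + k1 r^2 times it, then the intrinsics apply), "rvec" (rotation vector, rad) and "tvec" (3), from world to camera coordinates, as OpenCV has them. Camera axes: x right, y down, z forward; pixel columns grow to the right and rows downward; lengths in mm; the calibration is good to about 2 mm. A picture is of the moment at which its call begins. There is no depth.
- ctrl.close_job(): hands the job in; it is judged then, once.
The state is a dict: "t": time; "qpos": joint angles; "qvel": joint speeds; "joint_torque": joint torques, N m; "ee_pos": TCP position; "orientation": TCP orientation; "ft_force": force on the tool from outside, world axes, zero at the start; "moment": the same for the moment, N m; "width": finger opening in mm; "grasp_force": force on a finger pad.
Only numpy, scipy, OpenCV 4.12 (cv2) and the standard library are available. Lean on these libraries where they do the work, as an engineer would, in place of code of your own. Each camera call takes 0.05 s, during which the arm holds its last target. There are 200 camera calls.

## Task

Only one of the wooden wind-trunk flanges on the bench is flat: find it by setting them on the iron surface plate and pressing the four corners one after another round the edge with the fingertips to feel for rocking (test the flat one this way too, all round), and lay all the warped ones spigot up in the pine tray. Swing the windchest's dust cover well aside, clear of the flange's place, and set the flat flange over the port, spigot up, centred and square between the screw eyes. Then push both steel rods across the top of its board, one each side of the spigot, each through a pair of eyes until the nose stands out beyond the second eye; leave the other things on the bench alone.

Things in the scene. Friction and masses are not known exactly. Their poses are not given: they have to be found in the camera images.
- flange_1: wind-trunk flange: square wooden board 90 x 90 mm, 14 mm thick, with an upright brass spigot in its middle, 40 mm across, top 50 mm above the underside (a 52 mm brass foot, 3 mm high, round its base); 0.2 kg. Origin: centre of the underside; z up, x and y along the edges. None if absent this time. Starts spigot up on the bench, on the robot's side of the plate and tray. Warped or flat is not told by its number
- flange_2: a flange, same as flange_1 in all sizes. WARPED ones (any number) lie level and look the same from above, but one corner, differing from flange to flange, is hollow underneath by 3 mm over more than a quarter of the board
- flange_3: a flange, same as flange_1 in all sizes. When the hollow corner of a WARPED one is pressed (36 mm out along both x and y) with more than about 3 N, it tips about 4 degrees (0.07 rad): that corner sinks 2 mm, the opposite one rises 6 mm; it falls back when released. Its other corners stay still
- flange_4: a flange, same as flange_1 in all sizes. A FLAT one stays level and still whichever corner is pressed
- flange_5: a flange, same as flange_1 in all sizes. (Where rules are given, flange_N_c1 is a flange's bottom layer of wood: in the middle of a flat flange, off to one side in a warped one; no reading of it is given)
- plate: the cast-iron surface plate, 160 x 160 mm and 30 mm high, fixed to the bench; origin at the centre of its underside, x and y along its edges
- tray: the shallow pine tray for warped flanges, fixed to the bench: outside 156 mm along its x, 266 mm along its y, walls 8 mm thick and 36 mm high, floor 8 mm thick; room for two flanges side by side along y. Origin: centre of the underside
- chest: the pine windchest, fixed, 70 mm high with a flat top. Origin: on its underside right below the port's centre; x roughly away from the robot; the top spans x -154 to +169 mm and y -89 to +304 mm. Small metal pipes up to 190 mm above the top stand along its +y end (y above 255 mm)
- port (a point): centre of the wind port, a 33 mm round hole in the chest's top, at the level of the top; axes as the chest
- cover (a joint): angle of the dust cover about its one pivot screw (rad), which stands 62 mm from the port's centre along the chest's -x, and 62 mm from the knob's axis. 0 = right over the port; grows anticlockwise from above (knob moves to the chest's +y, then -x), stop at 2.6; beyond 1.8 it is clear of the flange's place. Stays where left (friction 0.5 N at the knob)
- cover_knob (a point): the brass knob on the cover, 17 mm across; this point is on its axis 18 mm above the chest's top; the knob's top is 26.5 mm and the wooden leaf's top 6.5 mm above the chest's top. The leaf is a 46 mm disc on an arm 18 mm wide
- eye_a_near (a point): centre of the screw eye at the chest's x = -34, y = -58 mm, 22.5 mm above its top; its second eye is at the same x and height, y = +90 mm. All eyes: hole 15 mm along the chest's y, outer 24 mm, 6 mm long. Rods are best pushed in from this -y side towards +y. Near eyes stand 10 mm off a well-placed flange
- eye_b_near (a point): centre of the eye at the chest's x = +34 mm, y = -58 mm; its second eye is at the same x and height, y = +90 mm
- rod_1: steel keeper rod, 0.1 kg: 12 mm square head 50 mm long, then 172 mm of 8 mm round rod with a round nose. Origin: centre of the head, on the axis; x along the axis to the tip (tip at +197 mm, head's front face at +25 mm). Starts lying on the chest's top beyond the far eyes, roughly along the chest's x, head's axis 6 mm above the top. The head does not pass through an eye
- rod_2: steel keeper rod, 0.1 kg: 12 mm square head 50 mm long, then 172 mm of 8 mm round rod with a round nose. Origin: centre of the head, on the axis; x along the axis to the tip (tip at +197 mm, head's front face at +25 mm). Starts lying on the chest's top beyond the far eyes, roughly along the chest's x, head's axis 6 mm above the top. The head does not pass through an eye
- driver_red: screwdriver 160 mm long, lying between plate and tray towards the far side: leave alone
- glue_jar: glue jar 68 mm across and 55 mm high, beyond the plate: leave alone
- pencil_block: pine block 50 x 45 x 45 mm, near the robot on the left, beside the chest: leave alone (None if absent)

How it is judged (in metres and radians):
On the way, in this order (a step that is already met when the one before it is completed fails the run):
1. the flat flange lies on the surface plate and one of its corners is pressed ((((x of flange_1_c1 in the frame of flange_1 between -0.012 and 0.012 m and y of flange_1_c1 in the frame of flange_1 between -0.012 and 0.012 m) and x of flange_1 in the frame of plate between -0.055 and 0.055 m and y of flange_1 in the frame of plate between -0.055 and 0.055 m and z of flange_1 in the frame of plate between 0.024 and 0.036 m and contact force between the fingers and flange_1 above 2 N and ((x of the grasp point in the frame of flange_1 above 0.018 m and y of the grasp point in the frame of flange_1 above 0.018 m) or (x of the grasp point in the frame of flange_1 below -0.018 m and y of the grasp point in the frame of flange_1 below -0.018 m))) or ((x of flange_2_c1 in the frame of flange_2 between -0.012 and 0.012 m and y of flange_2_c1 in the frame of flange_2 between -0.012 and 0.012 m) and x of flange_2 in the frame of plate between -0.055 and 0.055 m and y of flange_2 in the frame of plate between -0.055 and 0.055 m and z of flange_2 in the frame of plate between 0.024 and 0.036 m and contact force between the fingers and flange_2 above 2 N and ((x of the grasp point in the frame of flange_2 above 0.018 m and y of the grasp point in the frame of flange_2 above 0.018 m) or (x of the grasp point in the frame of flange_2 below -0.018 m and y of the grasp point in the frame of flange_2 below -0.018 m))) or ((x of flange_3_c1 in the frame of flange_3 between -0.012 and 0.012 m and y of flange_3_c1 in the frame of flange_3 between -0.012 and 0.012 m) and x of flange_3 in the frame of plate between -0.055 and 0.055 m and y of flange_3 in the frame of plate between -0.055 and 0.055 m and z of flange_3 in the frame of plate between 0.024 and 0.036 m and contact force between the fingers and flange_3 above 2 N and ((x of the grasp point in the frame of flange_3 above 0.018 m and y of the grasp point in the frame of flange_3 above 0.018 m) or (x of the grasp point in the frame of flange_3 below -0.018 m and y of the grasp point in the frame of flange_3 below -0.018 m))) or ((x of flange_4_c1 in the frame of flange_4 between -0.012 and 0.012 m and y of flange_4_c1 in the frame of flange_4 between -0.012 and 0.012 m) and x of flange_4 in the frame of plate between -0.055 and 0.055 m and y of flange_4 in the frame of plate between -0.055 and 0.055 m and z of flange_4 in the frame of plate between 0.024 and 0.036 m and contact force between the fingers and flange_4 above 2 N and ((x of the grasp point in the frame of flange_4 above 0.018 m and y of the grasp point in the frame of flange_4 above 0.018 m) or (x of the grasp point in the frame of flange_4 below -0.018 m and y of the grasp point in the frame of flange_4 below -0.018 m))) or ((x of flange_5_c1 in the frame of flange_5 between -0.012 and 0.012 m and y of flange_5_c1 in the frame of flange_5 between -0.012 and 0.012 m) and x of flange_5 in the frame of plate between -0.055 and 0.055 m and y of flange_5 in the frame of plate between -0.055 and 0.055 m and z of flange_5 in the frame of plate between 0.024 and 0.036 m and contact force between the fingers and flange_5 above 2 N and ((x of the grasp point in the frame of flange_5 above 0.018 m and y of the grasp point in the frame of flange_5 above 0.018 m) or (x of the grasp point in the frame of flange_5 below -0.018 m and y of the grasp point in the frame of flange_5 below -0.018 m))))), for 0.05 s.
2. still on the plate, a neighbouring corner of it is pressed ((((x of flange_1_c1 in the frame of flange_1 between -0.012 and 0.012 m and y of flange_1_c1 in the frame of flange_1 between -0.012 and 0.012 m) and x of flange_1 in the frame of plate between -0.055 and 0.055 m and y of flange_1 in the frame of plate between -0.055 and 0.055 m and z of flange_1 in the frame of plate between 0.024 and 0.036 m and contact force between the fingers and flange_1 above 2 N and ((x of the grasp point in the frame of flange_1 above 0.018 m and y of the grasp point in the frame of flange_1 below -0.018 m) or (x of the grasp point in the frame of flange_1 below -0.018 m and y of the grasp point in the frame of flange_1 above 0.018 m))) or ((x of flange_2_c1 in the frame of flange_2 between -0.012 and 0.012 m and y of flange_2_c1 in the frame of flange_2 between -0.012 and 0.012 m) and x of flange_2 in the frame of plate between -0.055 and 0.055 m and y of flange_2 in the frame of plate between -0.055 and 0.055 m and z of flange_2 in the frame of plate between 0.024 and 0.036 m and contact force between the fingers and flange_2 above 2 N and ((x of the grasp point in the frame of flange_2 above 0.018 m and y of the grasp point in the frame of flange_2 below -0.018 m) or (x of the grasp point in the frame of flange_2 below -0.018 m and y of the grasp point in the frame of flange_2 above 0.018 m))) or ((x of flange_3_c1 in the frame of flange_3 between -0.012 and 0.012 m and y of flange_3_c1 in the frame of flange_3 between -0.012 and 0.012 m) and x of flange_3 in the frame of plate between -0.055 and 0.055 m and y of flange_3 in the frame of plate between -0.055 and 0.055 m and z of flange_3 in the frame of plate between 0.024 and 0.036 m and contact force between the fingers and flange_3 above 2 N and ((x of the grasp point in the frame of flange_3 above 0.018 m and y of the grasp point in the frame of flange_3 below -0.018 m) or (x of the grasp point in the frame of flange_3 below -0.018 m and y of the grasp point in the frame of flange_3 above 0.018 m))) or ((x of flange_4_c1 in the frame of flange_4 between -0.012 and 0.012 m and y of flange_4_c1 in the frame of flange_4 between -0.012 and 0.012 m) and x of flange_4 in the frame of plate between -0.055 and 0.055 m and y of flange_4 in the frame of plate between -0.055 and 0.055 m and z of flange_4 in the frame of plate between 0.024 and 0.036 m and contact force between the fingers and flange_4 above 2 N and ((x of the grasp point in the frame of flange_4 above 0.018 m and y of the grasp point in the frame of flange_4 below -0.018 m) or (x of the grasp point in the frame of flange_4 below -0.018 m and y of the grasp point in the frame of flange_4 above 0.018 m))) or ((x of flange_5_c1 in the frame of flange_5 between -0.012 and 0.012 m and y of flange_5_c1 in the frame of flange_5 between -0.012 and 0.012 m) and x of flange_5 in the frame of plate between -0.055 and 0.055 m and y of flange_5 in the frame of plate between -0.055 and 0.055 m and z of flange_5 in the frame of plate between 0.024 and 0.036 m and contact force between the fingers and flange_5 above 2 N and ((x of the grasp point in the frame of flange_5 above 0.018 m and y of the grasp point in the frame of flange_5 below -0.018 m) or (x of the grasp point in the frame of flange_5 below -0.018 m and y of the grasp point in the frame of flange_5 above 0.018 m))))), for 0.05 s.
3. still on the plate, the next corner round is pressed ((((x of flange_1_c1 in the frame of flange_1 between -0.012 and 0.012 m and y of flange_1_c1 in the frame of flange_1 between -0.012 and 0.012 m) and x of flange_1 in the frame of plate between -0.055 and 0.055 m and y of flange_1 in the frame of plate between -0.055 and 0.055 m and z of flange_1 in the frame of plate between 0.024 and 0.036 m and contact force between the fingers and flange_1 above 2 N and ((x of the grasp point in the frame of flange_1 above 0.018 m and y of the grasp point in the frame of flange_1 above 0.018 m) or (x of the grasp point in the frame of flange_1 below -0.018 m and y of the grasp point in the frame of flange_1 below -0.018 m))) or ((x of flange_2_c1 in the frame of flange_2 between -0.012 and 0.012 m and y of flange_2_c1 in the frame of flange_2 between -0.012 and 0.012 m) and x of flange_2 in the frame of plate between -0.055 and 0.055 m and y of flange_2 in the frame of plate between -0.055 and 0.055 m and z of flange_2 in the frame of plate between 0.024 and 0.036 m and contact force between the fingers and flange_2 above 2 N and ((x of the grasp point in the frame of flange_2 above 0.018 m and y of the grasp point in the frame of flange_2 above 0.018 m) or (x of the grasp point in the frame of flange_2 below -0.018 m and y of the grasp point in the frame of flange_2 below -0.018 m))) or ((x of flange_3_c1 in the frame of flange_3 between -0.012 and 0.012 m and y of flange_3_c1 in the frame of flange_3 between -0.012 and 0.012 m) and x of flange_3 in the frame of plate between -0.055 and 0.055 m and y of flange_3 in the frame of plate between -0.055 and 0.055 m and z of flange_3 in the frame of plate between 0.024 and 0.036 m and contact force between the fingers and flange_3 above 2 N and ((x of the grasp point in the frame of flange_3 above 0.018 m and y of the grasp point in the frame of flange_3 above 0.018 m) or (x of the grasp point in the frame of flange_3 below -0.018 m and y of the grasp point in the frame of flange_3 below -0.018 m))) or ((x of flange_4_c1 in the frame of flange_4 between -0.012 and 0.012 m and y of flange_4_c1 in the frame of flange_4 between -0.012 and 0.012 m) and x of flange_4 in the frame of plate between -0.055 and 0.055 m and y of flange_4 in the frame of plate between -0.055 and 0.055 m and z of flange_4 in the frame of plate between 0.024 and 0.036 m and contact force between the fingers and flange_4 above 2 N and ((x of the grasp point in the frame of flange_4 above 0.018 m and y of the grasp point in the frame of flange_4 above 0.018 m) or (x of the grasp point in the frame of flange_4 below -0.018 m and y of the grasp point in the frame of flange_4 below -0.018 m))) or ((x of flange_5_c1 in the frame of flange_5 between -0.012 and 0.012 m and y of flange_5_c1 in the frame of flange_5 between -0.012 and 0.012 m) and x of flange_5 in the frame of plate between -0.055 and 0.055 m and y of flange_5 in the frame of plate between -0.055 and 0.055 m and z of flange_5 in the frame of plate between 0.024 and 0.036 m and contact force between the fingers and flange_5 above 2 N and ((x of the grasp point in the frame of flange_5 above 0.018 m and y of the grasp point in the frame of flange_5 above 0.018 m) or (x of the grasp point in the frame of flange_5 below -0.018 m and y of the grasp point in the frame of flange_5 below -0.018 m))))), for 0.05 s.
4. the flat flange lies over the port, the dust cover swung clear ((((x of flange_1_c1 in the frame of flange_1 between -0.012 and 0.012 m and y of flange_1_c1 in the frame of flange_1 between -0.012 and 0.012 m) and horizontal distance between flange_1 and port below 0.01 m and z of flange_1 in the frame of port between -0.003 and 0.003 m and angle between flange_1's own z axis and vertical below 0.04 rad and (angle between the x axis of flange_1 and the x axis of chest, either way round below 0.2 rad or angle between the x axis of flange_1 and the y axis of chest, either way round below 0.2 rad)) or ((x of flange_2_c1 in the frame of flange_2 between -0.012 and 0.012 m and y of flange_2_c1 in the frame of flange_2 between -0.012 and 0.012 m) and horizontal distance between flange_2 and port below 0.01 m and z of flange_2 in the frame of port between -0.003 and 0.003 m and angle between flange_2's own z axis and vertical below 0.04 rad and (angle between the x axis of flange_2 and the x axis of chest, either way round below 0.2 rad or angle between the x axis of flange_2 and the y axis of chest, either way round below 0.2 rad)) or ((x of flange_3_c1 in the frame of flange_3 between -0.012 and 0.012 m and y of flange_3_c1 in the frame of flange_3 between -0.012 and 0.012 m) and horizontal distance between flange_3 and port below 0.01 m and z of flange_3 in the frame of port between -0.003 and 0.003 m and angle between flange_3's own z axis and vertical below 0.04 rad and (angle between the x axis of flange_3 and the x axis of chest, either way round below 0.2 rad or angle between the x axis of flange_3 and the y axis of chest, either way round below 0.2 rad)) or ((x of flange_4_c1 in the frame of flange_4 between -0.012 and 0.012 m and y of flange_4_c1 in the frame of flange_4 between -0.012 and 0.012 m) and horizontal distance between flange_4 and port below 0.01 m and z of flange_4 in the frame of port between -0.003 and 0.003 m and angle between flange_4's own z axis and vertical below 0.04 rad and (angle between the x axis of flange_4 and the x axis of chest, either way round below 0.2 rad or angle between the x axis of flange_4 and the y axis of chest, either way round below 0.2 rad)) or ((x of flange_5_c1 in the frame of flange_5 between -0.012 and 0.012 m and y of flange_5_c1 in the frame of flange_5 between -0.012 and 0.012 m) and horizontal distance between flange_5 and port below 0.01 m and z of flange_5 in the frame of port between -0.003 and 0.003 m and angle between flange_5's own z axis and vertical below 0.04 rad and (angle between the x axis of flange_5 and the x axis of chest, either way round below 0.2 rad or angle between the x axis of flange_5 and the y axis of chest, either way round below 0.2 rad))) and value of joint cover above 1.7 rad), for 0.2 s.
5. both rods are through their eyes above it (((x of rod_1 in the frame of chest between -0.045 and -0.023 m and y of rod_1 in the frame of chest between -0.1 and -0.082 m) or (x of rod_1 in the frame of chest between -0.045 and -0.023 m and y of rod_1 in the frame of chest between 0.114 and 0.132 m) or (x of rod_1 in the frame of chest between 0.023 and 0.045 m and y of rod_1 in the frame of chest between -0.1 and -0.082 m) or (x of rod_1 in the frame of chest between 0.023 and 0.045 m and y of rod_1 in the frame of chest between 0.114 and 0.132 m)) and z of rod_1 in the frame of chest between 0.0815 and 0.1035 m and angle between the x axis of each of rod_1, rod_2 and the y axis of chest, either way round below 0.09 rad and ((x of rod_2 in the frame of chest between -0.045 and -0.023 m and y of rod_2 in the frame of chest between -0.1 and -0.082 m) or (x of rod_2 in the frame of chest between -0.045 and -0.023 m and y of rod_2 in the frame of chest between 0.114 and 0.132 m) or (x of rod_2 in the frame of chest between 0.023 and 0.045 m and y of rod_2 in the frame of chest between -0.1 and -0.082 m) or (x of rod_2 in the frame of chest between 0.023 and 0.045 m and y of rod_2 in the frame of chest between 0.114 and 0.132 m)) and z of rod_2 in the frame of chest between 0.0815 and 0.1035 m), for 0.2 s.
At the end, for the whole second after the job is handed in: Cover at least 1.7 rad aside; the flat flange flat on the chest within 10 mm of the port centre, square with the chest (0.2 rad); each rod through both eyes of a pair, nose standing 4 to 22 mm out of the second; each warped flange flat, spigot up, in the tray; all at rest (all of step 5 and value of joint cover above 1.7 rad and (((x of flange_1_c1 in the frame of flange_1 between -0.012 and 0.012 m and y of flange_1_c1 in the frame of flange_1 between -0.012 and 0.012 m) and horizontal distance between flange_1 and port below 0.01 m and z of flange_1 in the frame of port between -0.003 and 0.003 m and angle between flange_1's own z axis and vertical below 0.04 rad and (angle between the x axis of flange_1 and the x axis of chest, either way round below 0.2 rad or angle between the x axis of flange_1 and the y axis of chest, either way round below 0.2 rad)) or (not (x of flange_1_c1 in the frame of flange_1 between -0.012 and 0.012 m and y of flange_1_c1 in the frame of flange_1 between -0.012 and 0.012 m) and x of flange_1 in the frame of tray between -0.035 and 0.035 m and y of flange_1 in the frame of tray between -0.09 and 0.09 m and z of flange_1 in the frame of tray between -0.002 and 0.018 m and angle between flange_1's own z axis and vertical below 0.12 rad)) and (((x of flange_2_c1 in the frame of flange_2 between -0.012 and 0.012 m and y of flange_2_c1 in the frame of flange_2 between -0.012 and 0.012 m) and horizontal distance between flange_2 and port below 0.01 m and z of flange_2 in the frame of port between -0.003 and 0.003 m and angle between flange_2's own z axis and vertical below 0.04 rad and (angle between the x axis of flange_2 and the x axis of chest, either way round below 0.2 rad or angle between the x axis of flange_2 and the y axis of chest, either way round below 0.2 rad)) or (not (x of flange_2_c1 in the frame of flange_2 between -0.012 and 0.012 m and y of flange_2_c1 in the frame of flange_2 between -0.012 and 0.012 m) and x of flange_2 in the frame of tray between -0.035 and 0.035 m and y of flange_2 in the frame of tray between -0.09 and 0.09 m and z of flange_2 in the frame of tray between -0.002 and 0.018 m and angle between flange_2's own z axis and vertical below 0.12 rad)) and (((x of flange_3_c1 in the frame of flange_3 between -0.012 and 0.012 m and y of flange_3_c1 in the frame of flange_3 between -0.012 and 0.012 m) and horizontal distance between flange_3 and port below 0.01 m and z of flange_3 in the frame of port between -0.003 and 0.003 m and angle between flange_3's own z axis and vertical below 0.04 rad and (angle between the x axis of flange_3 and the x axis of chest, either way round below 0.2 rad or angle between the x axis of flange_3 and the y axis of chest, either way round below 0.2 rad)) or (not (x of flange_3_c1 in the frame of flange_3 between -0.012 and 0.012 m and y of flange_3_c1 in the frame of flange_3 between -0.012 and 0.012 m) and x of flange_3 in the frame of tray between -0.035 and 0.035 m and y of flange_3 in the frame of tray between -0.09 and 0.09 m and z of flange_3 in the frame of tray between -0.002 and 0.018 m and angle between flange_3's own z axis and vertical below 0.12 rad)) and (((x of flange_4_c1 in the frame of flange_4 between -0.012 and 0.012 m and y of flange_4_c1 in the frame of flange_4 between -0.012 and 0.012 m) and horizontal distance between flange_4 and port below 0.01 m and z of flange_4 in the frame of port between -0.003 and 0.003 m and angle between flange_4's own z axis and vertical below 0.04 rad and (angle between the x axis of flange_4 and the x axis of chest, either way round below 0.2 rad or angle between the x axis of flange_4 and the y axis of chest, either way round below 0.2 rad)) or (not (x of flange_4_c1 in the frame of flange_4 between -0.012 and 0.012 m and y of flange_4_c1 in the frame of flange_4 between -0.012 and 0.012 m) and x of flange_4 in the frame of tray between -0.035 and 0.035 m and y of flange_4 in the frame of tray between -0.09 and 0.09 m and z of flange_4 in the frame of tray between -0.002 and 0.018 m and angle between flange_4's own z axis and vertical below 0.12 rad)) and (((x of flange_5_c1 in the frame of flange_5 between -0.012 and 0.012 m and y of flange_5_c1 in the frame of flange_5 between -0.012 and 0.012 m) and horizontal distance between flange_5 and port below 0.01 m and z of flange_5 in the frame of port between -0.003 and 0.003 m and angle between flange_5's own z axis and vertical below 0.04 rad and (angle between the x axis of flange_5 and the x axis of chest, either way round below 0.2 rad or angle between the x axis of flange_5 and the y axis of chest, either way round below 0.2 rad)) or (not (x of flange_5_c1 in the frame of flange_5 between -0.012 and 0.012 m and y of flange_5_c1 in the frame of flange_5 between -0.012 and 0.012 m) and x of flange_5 in the frame of tray between -0.035 and 0.035 m and y of flange_5 in the frame of tray between -0.09 and 0.09 m and z of flange_5 in the frame of tray between -0.002 and 0.018 m and angle between flange_5's own z axis and vertical below 0.12 rad)) and linear speed of each of flange_1, flange_2, flange_3, flange_4, flange_5, rod_1, rod_2 below 0.02 m/s); the robot touches nothing.
It fails at once if a bystander is pushed more than 6 cm (distance of any of driver_red, glue_jar, pencil_block, hammer, driver_blue, sanding_block, screw_box, offcut from where it was at the start of the episode above 0.06 m).
Of flange_1, flange_5 only 1 to 1 are there at a start; the rules pass over those that are not, and their reading is None.
Of flange_2, flange_4 only 1 to 1 are there at a start; the rules pass over those that are not, and their reading is None.
Of flange_3, pencil_block only 1 to 2 are there at a start; the rules pass over those that are not, and their reading is None.
At some moment in a run one of flange_1, flange_2, flange_3, flange_4, flange_5 may be knocked a few centimetres aside while the robot is not near it.
Once in a run the grip may slacken for a moment while it holds something.
It also fails if it takes over 210 s, if anything falls off the work surface, if the arm or the gripper's body presses on something with over 40 N, if the wrist force passes 120 N, or if a joint passes its speed limit or range.

## Working session

There is one attempt and no reset: what is moved stays moved. The work goes in short steps, Python scripts to look and compute and a tool call to move; the robot and the scene stay as the last step left them, time stands still between calls to the robot, and variables do not carry over. Pictures are saved under pics/ and viewed, at most 14 in all, crops included, and the job is handed in when it is done.

Besides the shell and the picture viewer there is one more tool, called after "Request:" as name(argument=value, ...), one argument or row to a line, values as JSON. arm_command: Moves the arm, as the interface text tells. Its arguments: {"type":"object","properties":{"series":{"type":"array"},"jaw":{"type":"number"}},"required":["series"]}

```bash
ls; mkdir -p pics; cat > h.py <<'E'
import cv2, numpy as np
from workcell import ctrl
from scipy.spatial.transform import Rotation as R
def snap(name,fn=None):
    im=ctrl.get_image(name); 
    if fn: cv2.imwrite('pics/'+fn+'.png',im['frame']); np.save('pics/'+fn+'.npy',{k:v for k,v in im.items() if k!='frame'},allow_pickle=True)
    return im
def load(fn): return np.load('pics/'+fn+'.npy',allow_pickle=True).item()
def px2w(c,u,v,z):
    Rm=R.from_rotvec(np.ravel(c['rvec'])).as_matrix(); t=np.ravel(c['tvec'])
    d=np.array([(u-c['cx'])/c['fx'],(v-c['cy'])/c['fy']]); s=d.copy()
    for _ in range(20): s=d/(1+c['k1']*(s@s))
    o=-Rm.T@t; r=Rm.T@np.array([s[0],s[1],1]); return o+r*(z-o[2])/r[2]
def w2px(c,P):
    Rm=R.from_rotvec(np.ravel(c['rvec'])).as_matrix(); p=Rm@np.array(P,float)+np.ravel(c['tvec'])
    s=p[:2]/p[2]; s=s*(1+c['k1']*(s@s)); return np.array([s[0]*c['fx']+c['cx'],s[1]*c['fy']+c['cy']])
E
python3 - <<'E'
from h import *
for n in('scene','top'):
    im=snap(n,n+'0'); print(n,{k:np.round(v,3).tolist() for k,v in im.items() if k!='frame'})
o=ctrl.get_obs(); print(o)
E
```

```text
pics
scene {'fx': 426.996, 'fy': 426.996, 'cx': 279.683, 'cy': 217.326, 'k1': -0.08, 'rvec': [1.57, 1.875, -0.867], 'tvec': [57.238, -296.058, 1545.616]}
top {'fx': 398.124, 'fy': 398.124, 'cx': 281.647, 'cy': 217.721, 'k1': -0.057, 'rvec': [2.106, -2.157, 0.204], 'tvec': [53.733, 556.296, 970.737]}
{'t': 0.1, 'qpos': array([ 1.22298331e+00,  4.23730282e-01,  1.63060370e+00,  3.92699968e-06,
        1.08852092e+00, -1.89753292e-02]), 'qvel': array([ 0.00038864, -0.00018096, -0.00280558, -0.0005526 , -0.00109153,
        0.00035122]), 'joint_torque': array([-8.59352986e-04, -5.45606732e+01, -2.74325877e+01,  6.45281025e-02,
        1.88083656e-02,  1.90985054e-05]), 'ee_pos': array([201.64654163, 591.10285663, 241.00458176]), 'orientation': array([-5.14177363e-01, -3.09899249e+00,  1.94833132e-03]), 'ft_force': array([0.41878029, 0.96792806, 0.09843777]), 'moment': array([ 0.02643052,  0.01896498, -0.0103095 ]), 'grasp_force': 0.0, 'width': 87.97835423096976}
```

View pics/top0.png

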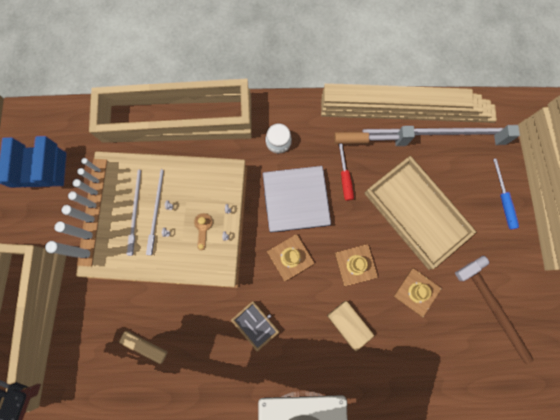

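View pics/scene0.png

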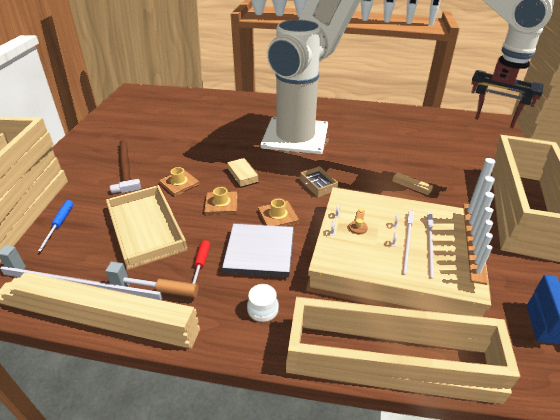

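The top view shows three flanges at about (291,258), (357,265) and (418,293), the plate at (297,199) and the tray at (419,213). The chest is on the left, with the knob at (203,220), near eyes at (228,208)/(226,236), far eyes at (168,205)/(166,232), and the rods at columns 135 and 158 with heads towards the robot. I'll enlarge it.

```bash
python3 - <<'E'
import cv2
a=cv2.imread('pics/top0.png')
def crop(x0,y0,x1,y1,s,fn):
    c=cv2.resize(a[y0:y1,x0:x1],None,fx=s,fy=s,interpolation=cv2.INTER_CUBIC)
    for x in range(x0,x1):
        if x%20==0: cv2.putText(c,str(x),((x-x0)*s,9),0,.33,(0,0,255)); cv2.line(c,((x-x0)*s,10),((x-x0)*s,16),(0,0,255))
    for y in range(y0,y1):
        if y%20==0: cv2.putText(c,str(y),(0,(y-y0)*s+4),0,.33,(0,0,255)); cv2.line(c,(22,(y-y0)*s),(28,(y-y0)*s),(0,0,255))
    cv2.imwrite(fn,c)
crop(70,145,255,290,4,'pics/c1.png'); crop(255,155,480,320,3,'pics/c2.png')
E
```

```text
(no output)
```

View pics/c1.png

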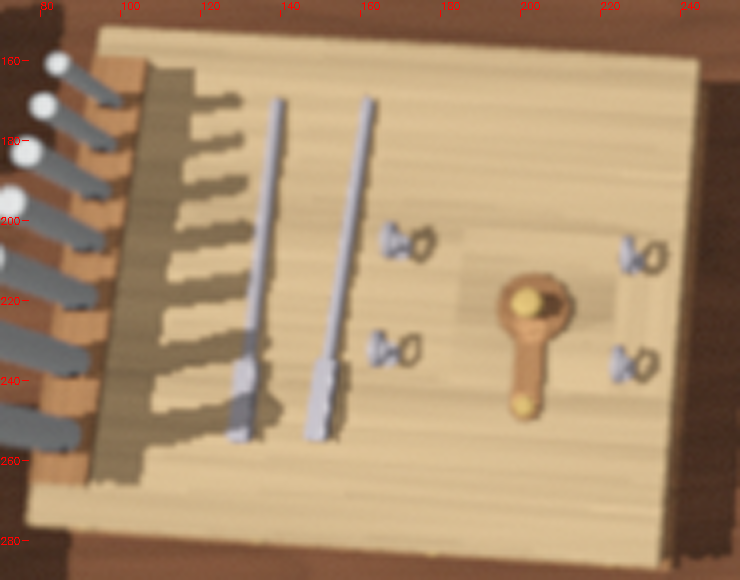

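View pics/c2.png

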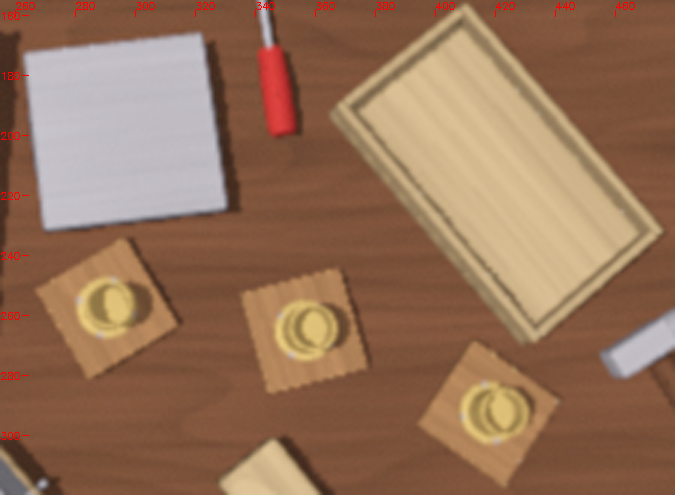

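```bash
cat > m.py <<'E'
from h import *
c=load('top0')
def pts(l,s,ox,oy,z): return np.array([px2w(c,(u+.5)/s-.5+ox,(v+.5)/s-.5+oy,z)[:2] for u,v in l])
def fit(P,Q): # rigid fit model Q -> P
    p=P.mean(0);q=Q.mean(0); H=(Q-q).T@(P-p); a=np.arctan2(H[0,1]-H[1,0],H[0,0]+H[1,1])
    M=np.array([[np.cos(a),-np.sin(a)],[np.sin(a),np.cos(a)]]); t=p-M@q
    return t,a,np.abs(P-(Q@M.T+t)).max()
if __name__=='__main__':
    f=lambda w,h:np.array([[w,-h],[w,h],[-w,h],[-w,-h]])/2 # TR,TL,BL,BR in image (x up,y left)
    def show(n,P,Q):
        t,a,e=fit(P,Q); print(n,t.round(1),round(a,3),'res',e.round(1))
    show('chest',pts([(698,62),(100,27),(27,525),(660,568)],4,70,145,70),np.array([[169,-89],[169,304],[-154,304],[-154,-89]]))
    show('plate',pts([(202,34),(24,52),(44,230),(228,210)],3,255,155,30),f(160,160))
    show('tray',pts([(662,231),(466,4),(332,112),(530,341)],3,255,155,36),f(156,266))
    show('fA',pts([(126,238),(36,290),(90,379),(179,323)],3,255,155,14),f(90,90))
    show('fB',pts([(338,269),(242,293),(270,392),(368,367)],3,255,155,14),f(90,90))
    show('fC',pts([(475,342),(417,424),(505,487),(559,402)],3,255,155,14),f(90,90))
    for n,l,z in (('knob',[(527,302)],96.5),('pivot',[(523,405)],80),('r1',[(279,100),(238,440)],76),('r2',[(370,100),(318,440)],76),('eyes',[(630,255),(621,365),(398,240),(380,348)],92)): print(n,pts(l,4,70,145,z).round(1).tolist())
E
python3 m.py
```

```text
chest [547.  236.6] -0.084 res 1.4
plate [6.13e+02 3.00e-01] 0.089 res 1.0
tray [ 568.7 -326. ] -0.924 res 3.9
fA [459.1  19. ] 0.52 res 1.4
fB [ 434.9 -151.8] 0.226 res 1.4
fC [ 358.4 -308.7] 0.909 res 1.3
knob [[547.6, 237.2]]
pivot [[486.3, 242.2]]
r1 [[686.8, 402.8], [468.9, 419.7]]
r2 [[685.2, 343.9], [467.9, 369.7]]
eyes [[576.4, 174.7], [508.1, 180.3], [589.3, 318.8], [521.9, 328.1]]
```

```bash
cat > p.py <<'E'
from h import *
import sys, json
CH=(np.array([547.2,236.8]),-0.084)
def ch(x,y): 
    a=CH[1]; return CH[0]+np.array([np.cos(a)*x-np.sin(a)*y,np.sin(a)*x+np.cos(a)*y])
def pose():
    o=ctrl.get_obs(); M=R.from_rotvec(o['orientation']).as_matrix(); return np.array(o['ee_pos']),np.arctan2(M[1,1],M[0,1]),o
def plan(wps,step=48,tstep=.145):
    """wps: list of (x,y,z,az_y or None). prints rows [tool xyz m, turn]"""
    p,a,o=pose(); rows=[]; print('from',p.round(1),round(a,3),'q6',o['qpos'][5].round(2))
    for w in wps:
        q=np.array(w[:3],float); b=a if w[3] is None else w[3]
        n=int(max(1,np.ceil(np.linalg.norm(q-p)/step),np.ceil(abs(b-a)/tstep)))
        d=(q-p)/n; da=(b-a)/n
        for i in range(n):
            az=a+da*i; y=np.array([np.cos(az),np.sin(az),0]); x=np.array([-np.sin(az),np.cos(az),0])
            rows.append(([round(float(v)/1000,4) for v in (d@x,d@y,-d[2])],round(float(-da),4)))
        p,a=q,b
    for i,(l,t) in enumerate(rows):
        if i%10==0: print('--')
        print('{"linear":%s,"turn":%s}'%(json.dumps(l).replace(' ',''),t),end=',\n')
    q1=np.arctan2(p[1],p[0]); print('end q6~',round(q1-a,2))
E
python3 -c "
from p import *
k=ch(0,0);print(k)
plan([(201,560,300,None),(400,330,300,-0.2),(k[0],k[1],200,-1.654)])"
```

```text
[547.2 236.8]
from [201.6 591.1 241. ] 1.242 q6 -0.02
--
{"linear":[-0.0047,-0.0148,-0.0295],"turn":-0.0},
{"linear":[-0.0047,-0.0148,-0.0295],"turn":-0.0},
{"linear":[-0.0263,-0.0153,-0.0],"turn":0.1442},
{"linear":[-0.0282,-0.0114,-0.0],"turn":0.1442},
{"linear":[-0.0295,-0.0072,-0.0],"turn":0.1442},
{"linear":[-0.0303,-0.0029,-0.0],"turn":0.1442},
{"linear":[-0.0304,0.0015,-0.0],"turn":0.1442},
{"linear":[-0.0299,0.0058,-0.0],"turn":0.1442},
{"linear":[-0.0287,0.01,-0.0],"turn":0.1442},
{"linear":[-0.027,0.0141,-0.0],"turn":0.1442},
--
{"linear":[-0.0247,0.0178,-0.0],"turn":0.1442},
{"linear":[-0.0219,0.0212,-0.0],"turn":0.1442},
{"linear":[-0.0056,0.0148,0.0091],"turn":0.1322},
{"linear":[-0.0036,0.0154,0.0091],"turn":0.1322},
{"linear":[-0.0016,0.0158,0.0091],"turn":0.1322},
{"linear":[0.0005,0.0158,0.0091],"turn":0.1322},
{"linear":[0.0026,0.0156,0.0091],"turn":0.1322},
{"linear":[0.0046,0.0151,0.0091],"turn":0.1322},
{"linear":[0.0066,0.0144,0.0091],"turn":0.1322},
{"linear":[0.0084,0.0134,0.0091],"turn":0.1322},
--
{"linear":[0.0101,0.0122,0.0091],"turn":0.1322},
{"linear":[0.0116,0.0107,0.0091],"turn":0.1322},
{"linear":[0.013,0.0091,0.0091],"turn":0.1322},
end q6~ 2.06
```

Request:
arm_command(
  series=[
    {"linear": [-0.0047,-0.0148,-0.0295],"turn": 0},
    {"linear": [-0.0047,-0.0148,-0.0295],"turn": 0},
    {"linear": [-0.0263,-0.0153,0],"turn": 0.1442},
    {"linear": [-0.0282,-0.0114,0],"turn": 0.1442},
    {"linear": [-0.0295,-0.0072,0],"turn": 0.1442},
    {"linear": [-0.0303,-0.0029,0],"turn": 0.1442},
    {"linear": [-0.0304,0.0015,0],"turn": 0.1442},
    {"linear": [-0.0299,0.0058,0],"turn": 0.1442},
    {"linear": [-0.0287,0.01,0],"turn": 0.1442},
    {"linear": [-0.027,0.0141,0],"turn": 0.1442},
  ],
)

```text
t: 1.1
ee_pos: [360.9, 375.3, 300.4]
orientation: [2.128, 2.311, -0.001]
ft_force: [0.2, -0.2, -0.3]
width: 88.1
grasp_force: 0.0
```

Request:
arm_command(
  series=[
    {"linear": [-0.0247,0.0178,0],"turn": 0.1442},
    {"linear": [-0.0219,0.0212,0],"turn": 0.1442},
    {"linear": [-0.0056,0.0148,0.0091],"turn": 0.1322},
    {"linear": [-0.0036,0.0154,0.0091],"turn": 0.1322},
    {"linear": [-0.0016,0.0158,0.0091],"turn": 0.1322},
    {"linear": [0.0005,0.0158,0.0091],"turn": 0.1322},
    {"linear": [0.0026,0.0156,0.0091],"turn": 0.1322},
    {"linear": [0.0046,0.0151,0.0091],"turn": 0.1322},
    {"linear": [0.0066,0.0144,0.0091],"turn": 0.1322},
    {"linear": [0.0084,0.0134,0.0091],"turn": 0.1322},
  ],
)

```text
t: 2.1
ee_pos: [507.6, 262.2, 227.1]
orientation: [3.104, 0.481, -0.001]
ft_force: [-0.4, -0.2, -0.8]
width: 88.2
grasp_force: 0.0
```

Request:
arm_command(
  series=[
    {"linear": [0.0101,0.0122,0.0091],"turn": 0.1322},
    {"linear": [0.0116,0.0107,0.0091],"turn": 0.1322},
    {"linear": [0.013,0.0091,0.0091],"turn": 0.1322},
    {"linear": [0,0,0],"turn": 0},
    {"linear": [0,0,0],"turn": 0},
  ],
)

```text
t: 2.6
ee_pos: [547.0, 237.2, 200.2]
orientation: [3.139, -0.126, -0.002]
ft_force: [-1.3, 0.4, -0.9]
width: 87.6
grasp_force: 0.0
```

```bash
python3 -c "
from p import *
w=snap('wrist','w1'); cv2.imwrite('pics/w1.png',w['frame'])
p,a,o=pose(); print(p,a,o['qpos'][5],o['ft_force'])
for n,P in (('knob',[*ch(0,0),96.5]),('eye an',[*ch(-34,-58),92.5]),('eyebn',[*ch(34,-58),92.5]),('pivot',[*ch(-62,0),80])): print(n,w2px(w,P).round(1))
"
```

```text
[546.93075241 237.53851748 200.60551974] -1.6511813681418044 2.0407017349412375 [-0.41709783  0.26494635 -0.00123373]
knob [279.3 221.2]
eye an [347.1 257.5]
eyebn [353. 179.]
pivot [279.  279.2]
```

View pics/w1.png

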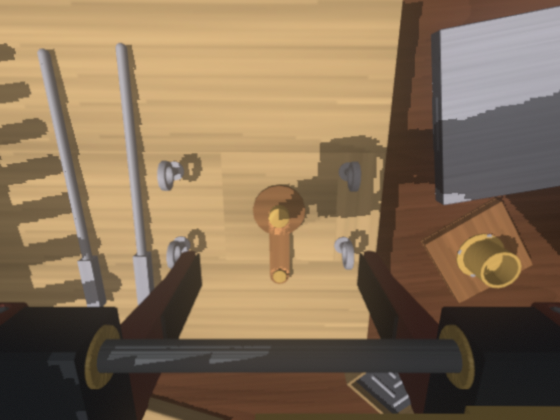

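The wrist view shows the knob at (279,219), pivot at (280,276), and near eyes at (351,175) and (346,252). All are within about 2 mm of prediction. I'll go down, grip the knob and swing it.

Request:
arm_command(
  series=[
    {"linear": [0.0005,0.0005,0.04],"turn": 0},
    {"linear": [0,0,0.035],"turn": 0},
    {"linear": [0,0,0.026],"turn": 0},
    {"linear": [0,0,0],"turn": 0},
  ],
)

```text
t: 3.05
ee_pos: [545.1, 236.5, 96.8]
orientation: [3.137, -0.126, -0.009]
ft_force: [0.3, -0.3, 0.4]
width: 87.9
grasp_force: 0.0
```

Request:
arm_command(
  series=[
    {"linear": [0,0,0],"turn": 0},
    {"linear": [0,0,0],"turn": 0},
    {"linear": [0,0,0],"turn": 0},
    {"linear": [0,0,0],"turn": 0},
    {"linear": [0,0,0],"turn": 0},
    {"linear": [0,0,0],"turn": 0},
  ],
  jaw=-1,
)

```text
t: 3.65
ee_pos: [548.1, 236.8, 100.0]
orientation: [-3.139, 0.131, -0.001]
ft_force: [0.2, -0.9, 0.9]
width: 43.7
grasp_force: 0.0
```

Request:
arm_command(
  series=[
    {"linear": [0,0,0],"turn": 0},
    {"linear": [0,0,0],"turn": 0},
    {"linear": [0,0,0],"turn": 0},
    {"linear": [0,0,0],"turn": 0},
    {"linear": [0,0,0],"turn": 0},
  ],
)

```text
t: 4.15
ee_pos: [547.9, 236.8, 99.5]
orientation: [-3.139, 0.131, 0.0]
ft_force: [0.1, -0.6, 0.0]
width: 16.1
grasp_force: 30.0
```

Request:
arm_command(
  series=[
    {"linear": [-0.0005,-0.008,0],"turn": -0.13},
    {"linear": [-0.0005,-0.008,0],"turn": -0.13},
    {"linear": [-0.0005,-0.008,0],"turn": -0.13},
    {"linear": [-0.0005,-0.008,0],"turn": -0.13},
    {"linear": [-0.0005,-0.008,0],"turn": -0.13},
    {"linear": [-0.0005,-0.008,0],"turn": -0.13},
    {"linear": [-0.0005,-0.008,0],"turn": -0.13},
  ],
)

```text
t: 4.85
ee_pos: [528.1, 287.6, 99.5]
orientation: [2.874, 1.269, -0.0]
ft_force: [-0.9, -0.1, 0.2]
width: 15.9
grasp_force: 30.0
```

Request:
arm_command(
  series=[
    {"linear": [-0.0005,-0.008,0],"turn": -0.13},
    {"linear": [-0.0005,-0.008,0],"turn": -0.13},
    {"linear": [-0.0005,-0.008,0],"turn": -0.13},
    {"linear": [-0.0005,-0.008,0],"turn": -0.13},
    {"linear": [-0.0005,-0.008,0],"turn": -0.13},
    {"linear": [-0.0005,-0.008,0],"turn": -0.13},
    {"linear": [-0.0005,-0.008,0],"turn": -0.13},
    {"linear": [-0.0005,-0.008,0],"turn": -0.13},
    {"linear": [-0.0005,-0.008,0],"turn": -0.13},
    {"linear": [-0.0005,-0.008,0],"turn": -0.13},
  ],
)

```text
t: 5.85
ee_pos: [453.6, 294.5, 99.5]
orientation: [-1.519, -2.75, 0.0]
ft_force: [1.7, -2.0, -1.4]
width: 15.5
grasp_force: 30.0
```

Request:
arm_command(
  series=[
    {"linear": [0,0,0],"turn": 0},
    {"linear": [0,0,0],"turn": 0},
    {"linear": [0,0,0],"turn": 0},
    {"linear": [0,0,0],"turn": 0},
    {"linear": [0,0,0],"turn": 0},
  ],
  jaw=0.3,
)

```text
t: 6.35
ee_pos: [454.3, 294.7, 99.6]
orientation: [1.528, 2.745, 0.0]
ft_force: [0.7, 0.1, 0.4]
width: 52.2
grasp_force: 0.0
```

Request:
arm_command(
  series=[
    {"linear": [0,0,-0.02],"turn": 0},
    {"linear": [0,0,-0.04],"turn": 0},
    {"linear": [0,0,-0.04],"turn": 0},
    {"linear": [0,0,0],"turn": 0},
  ],
)

```text
t: 6.75
ee_pos: [456.8, 296.4, 204.6]
orientation: [1.525, 2.741, 0.013]
ft_force: [0.5, -0.7, 0.6]
width: 57.3
grasp_force: 0.0
```

```bash
python3 -c "
from p import *
w=snap('wrist','w2')
p,a,o=pose(); print(p,a,o['qpos'])
t=snap('top','top1')
plan([(459,19,200,a+0),(459,19,200,0.52)])
"
```

```text
[455.59567844 295.5839668  202.24390274] 0.555250623724387 [ 5.53600994e-01  3.53042621e-01  1.84656831e+00  1.47671448e-05
  9.36166662e-01 -1.65835744e-03]
from [454.5 294.9 200.4] 0.555 q6 -0.0
--
{"linear":[-0.0395,-0.0236,0.0001],"turn":0.0},
{"linear":[-0.0395,-0.0236,0.0001],"turn":0.0},
{"linear":[-0.0395,-0.0236,0.0001],"turn":0.0},
{"linear":[-0.0395,-0.0236,0.0001],"turn":0.0},
{"linear":[-0.0395,-0.0236,0.0001],"turn":0.0},
{"linear":[-0.0395,-0.0236,0.0001],"turn":0.0},
{"linear":[0.0,0.0,-0.0],"turn":0.0353},
end q6~ -0.48
```

View pics/top1.png

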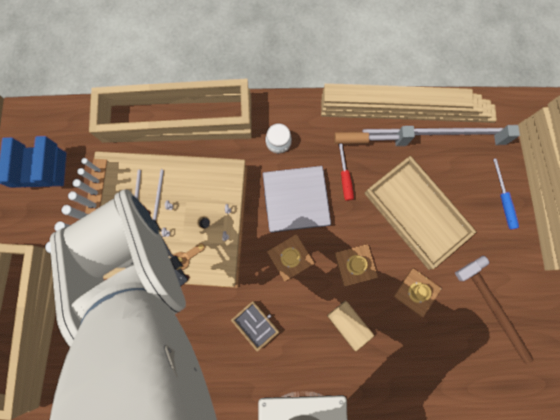

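The cover is swung aside, the port shows black at (204,222), and the flanges haven't moved. On to flange A.

Request:
arm_command(
  series=[
    {"linear": [-0.0395,-0.0236,0],"turn": 0},
    {"linear": [-0.0395,-0.0236,0],"turn": 0},
    {"linear": [-0.0395,-0.0236,0],"turn": 0},
    {"linear": [-0.0395,-0.0236,0],"turn": 0},
    {"linear": [-0.0395,-0.0236,0],"turn": 0},
    {"linear": [-0.0395,-0.0236,0],"turn": 0},
    {"linear": [0,0,0.03],"turn": 0.0353},
    {"linear": [0,0,0.03],"turn": 0},
    {"linear": [0,0,0],"turn": 0},
    {"linear": [0,0,0],"turn": 0},
  ],
  jaw=1,
)

```text
t: 7.85
ee_pos: [457.8, 18.6, 138.7]
orientation: [-1.573, -2.716, 0.003]
ft_force: [0.1, -0.3, -0.6]
width: 87.8
grasp_force: 0.0
```

```bash
python3 -c "
from p import *
w=snap('wrist','w3')
p,a,o=pose(); print(p,a)
for P in ([459,19,50],[459,19,14]): print(w2px(w,P))
"
```

```text
[458.65993537  18.79038875 139.59382579] 0.520908289438252
[279.99472244 225.9521391 ]
[279.96982721 211.81897212]
```

View pics/w3.png

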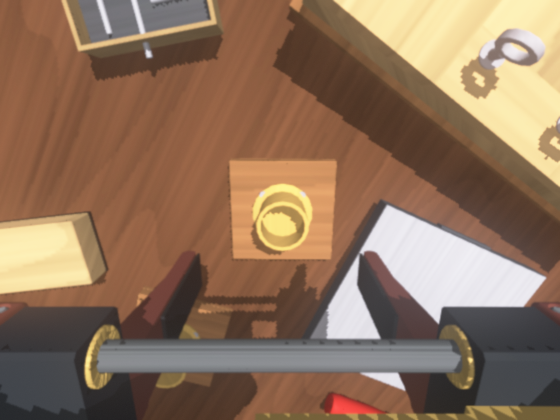

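Spigot top centre is at (282,226) against a predicted (280,226), and the board is square to the tool. I'll grip it.

Request:
arm_command(
  series=[
    {"linear": [0,0,0.04],"turn": 0},
    {"linear": [0,0,0.037],"turn": 0},
    {"linear": [0,0,0.024],"turn": 0},
    {"linear": [0,0,0],"turn": 0},
  ],
)

```text
t: 8.3
ee_pos: [457.8, 19.0, 37.3]
orientation: [-1.572, -2.717, 0.003]
ft_force: [-0.2, -0.4, -0.0]
width: 88.1
grasp_force: 0.0
```

Request:
arm_command(
  series=[
    {"linear": [0,0,0],"turn": 0},
    {"linear": [0,0,0],"turn": 0},
    {"linear": [0,0,0],"turn": 0},
    {"linear": [0,0,0],"turn": 0},
    {"linear": [0,0,0],"turn": 0},
    {"linear": [0,0,0],"turn": 0},
    {"linear": [0,0,0],"turn": 0},
    {"linear": [0,0,0],"turn": 0},
  ],
  jaw=-1,
)

```text
t: 9.1
ee_pos: [459.1, 18.6, 38.8]
orientation: [1.575, 2.718, 0.001]
ft_force: [-0.7, 1.0, 5.8]
width: 39.7
grasp_force: 30.0
```

```bash
python3 -c "
from p import *
print(pose())
plan([(459,19,110,None),(613,0.5,110,None),(613,.5,72,None)],step=46)
"
```

```text
(array([459.05513439,  18.57873819,  38.84886285]), np.float64(0.5204290341481151), {'t': 9.1, 'qpos': array([ 1.45258645e-02,  5.50815837e-01,  2.09094836e+00,  6.35321318e-05,
        4.99214578e-01, -5.05958864e-01]), 'qvel': array([-0.00087382,  0.0012118 , -0.00105303,  0.00087843,  0.00021411,
       -0.00185208]), 'joint_torque': array([-1.43733532e-01, -4.32772243e+01, -1.06931421e+01, -4.07677924e-02,
       -3.24092311e-03, -4.73469001e-03]), 'ee_pos': array([459.05513439,  18.57873819,  38.84886285]), 'orientation': array([1.57485019e+00, 2.71776390e+00, 5.36426203e-04]), 'ft_force': array([-0.6631339 ,  1.03160596,  5.8163723 ]), 'moment': array([0.12386261, 0.06438188, 0.02928763]), 'grasp_force': 30.001094341278076, 'width': 39.65764425268143})
from [459.1  18.6  38.8] 0.52 q6 -0.51
--
{"linear":[0.0002,0.0001,-0.0356],"turn":-0.0},
{"linear":[0.0002,0.0001,-0.0356],"turn":-0.0},
{"linear":[-0.0232,0.0311,-0.0],"turn":-0.0},
{"linear":[-0.0232,0.0311,-0.0],"turn":-0.0},
{"linear":[-0.0232,0.0311,-0.0],"turn":-0.0},
{"linear":[-0.0232,0.0311,-0.0],"turn":-0.0},
{"linear":[0.0,0.0,0.038],"turn":-0.0},
end q6~ -0.52
```

Request:
arm_command(
  series=[
    {"linear": [0,0,-0.0356],"turn": 0},
    {"linear": [0,0,-0.0356],"turn": 0},
    {"linear": [-0.0232,0.0311,0],"turn": 0},
    {"linear": [-0.0232,0.0311,0],"turn": 0},
    {"linear": [-0.0232,0.0311,0],"turn": 0},
    {"linear": [-0.0232,0.0311,0],"turn": 0},
    {"linear": [0,0,0],"turn": 0},
    {"linear": [0,0,0.025],"turn": 0},
    {"linear": [0,0,0.01],"turn": 0},
    {"linear": [0,0,0],"turn": 0},
  ],
)

```text
t: 10.1
ee_pos: [610.3, 0.0, 72.6]
orientation: [-1.573, -2.714, 0.004]
ft_force: [0.5, 0.3, -2.0]
width: 39.4
grasp_force: 30.0
```

Request:
arm_command(
  series=[
    {"linear": [0,0,0.003],"turn": 0},
    {"linear": [0,0,0.002],"turn": 0},
    {"linear": [0,0,0],"turn": 0},
  ],
)

```text
t: 10.4
ee_pos: [613.0, -0.0, 70.2]
orientation: [1.575, 2.718, 0.0]
ft_force: [0.3, 0.3, -1.9]
width: 39.1
grasp_force: 30.0
```

Request:
arm_command(
  series=[
    {"linear": [0,0,0.001],"turn": 0},
    {"linear": [0,0,0],"turn": 0},
    {"linear": [0,0,0],"turn": 0},
  ],
)

```text
t: 10.7
ee_pos: [612.9, -0.1, 69.0]
orientation: [1.575, 2.718, 0.0]
ft_force: [-0.8, 1.4, -1.7]
width: 39.5
grasp_force: 30.0
```

Request:
arm_command(
  series=[
    {"linear": [0,0,0],"turn": 0},
    {"linear": [0,0,0],"turn": 0},
    {"linear": [0,0,0],"turn": 0},
    {"linear": [0,0,0],"turn": 0},
    {"linear": [0,0,0],"turn": 0},
    {"linear": [0,0,-0.04],"turn": 0},
    {"linear": [0,0,-0.04],"turn": 0},
    {"linear": [0,0,0],"turn": 0},
  ],
  jaw=0.6,
)

```text
t: 11.5
ee_pos: [616.3, -0.1, 154.0]
orientation: [1.571, 2.711, 0.007]
ft_force: [0.1, 0.6, -0.3]
width: 70.2
grasp_force: 0.0
```

```bash
python3 -c "
from p import *
p,a,o=pose(); print(p,a,o['ft_force'])
"
```

```text
[ 6.16262998e+02 -1.18952417e-01  1.54012206e+02] 0.5205405710110806 [ 0.07197006  0.62693764 -0.25238602]
```

Request:
arm_command(
  series=[
    {"linear": [0.018,0.018,0],"turn": 0},
    {"linear": [0.018,0.018,0],"turn": 0},
    {"linear": [0,0,0.03],"turn": 0},
    {"linear": [0,0,0.03],"turn": 0},
    {"linear": [0,0,0],"turn": 0},
    {"linear": [0,0,0],"turn": 0},
    {"linear": [0,0,0],"turn": 0},
    {"linear": [0,0,0],"turn": 0},
    {"linear": [0,0,0],"turn": 0},
    {"linear": [0,0,0],"turn": 0},
  ],
  jaw=-1,
)

```text
t: 12.5
ee_pos: [626.6, 49.0, 89.6]
orientation: [1.575, 2.717, 0.001]
ft_force: [-0.3, -0.1, -0.2]
width: 0.6
grasp_force: 0.0
```

Request:
arm_command(
  series=[
    {"linear": [0,0,0.022],"turn": 0},
    {"linear": [0,0,0],"turn": 0},
    {"linear": [0,0,0.002],"turn": 0},
    {"linear": [0,0,0.002],"turn": 0},
    {"linear": [0,0,0.002],"turn": 0},
    {"linear": [0,0,0],"turn": 0},
    {"linear": [0,0,0],"turn": 0},
  ],
)

```text
t: 13.2
ee_pos: [626.6, 49.1, 63.3]
orientation: [1.574, 2.718, 0.001]
ft_force: [-5.6, -0.3, 16.0]
width: 0.3
grasp_force: 8.1
```

Request:
arm_command(
  series=[
    {"linear": [0,0,-0.034],"turn": 0},
    {"linear": [0,-0.036,0],"turn": 0},
    {"linear": [0,-0.036,0],"turn": 0},
    {"linear": [0,0,0],"turn": 0},
    {"linear": [0,0,0.028],"turn": 0},
    {"linear": [0,0,0.002],"turn": 0},
    {"linear": [0,0,0.002],"turn": 0},
    {"linear": [0,0,0.002],"turn": 0},
    {"linear": [0,0,0],"turn": 0},
    {"linear": [0,0,0],"turn": 0},
  ],
)

```text
t: 14.2
ee_pos: [563.2, 13.3, 63.2]
orientation: [-1.574, -2.717, 0.002]
ft_force: [-11.1, -1.2, 23.4]
width: 0.6
grasp_force: 11.3
```

Request:
arm_command(
  series=[
    {"linear": [0,0,-0.034],"turn": 0},
    {"linear": [-0.036,0,0],"turn": 0},
    {"linear": [-0.036,0,0],"turn": 0},
    {"linear": [0,0,0],"turn": 0},
    {"linear": [0,0,0.028],"turn": 0},
    {"linear": [0,0,0.002],"turn": 0},
    {"linear": [0,0,0.002],"turn": 0},
    {"linear": [0,0,0.002],"turn": 0},
    {"linear": [0,0,0],"turn": 0},
    {"linear": [0,0,0],"turn": 0},
  ],
)

```text
t: 15.2
ee_pos: [598.9, -48.9, 63.3]
orientation: [-1.573, -2.718, 0.002]
ft_force: [-7.4, -1.9, 16.7]
width: 0.5
grasp_force: 8.4
```

Request:
arm_command(
  series=[
    {"linear": [0,0,-0.034],"turn": 0},
    {"linear": [0,0.036,0],"turn": 0},
    {"linear": [0,0.036,0],"turn": 0},
    {"linear": [0,0,0],"turn": 0},
    {"linear": [0,0,0.028],"turn": 0},
    {"linear": [0,0,0.002],"turn": 0},
    {"linear": [0,0,0.002],"turn": 0},
    {"linear": [0,0,0.002],"turn": 0},
    {"linear": [0,0,0],"turn": 0},
    {"linear": [0,0,0],"turn": 0},
  ],
)

```text
t: 16.2
ee_pos: [660.9, -13.0, 63.3]
orientation: [-1.574, -2.716, 0.001]
ft_force: [-7.7, 3.3, 12.8]
width: 0.3
grasp_force: 7.0
```

All four corners stop at 63.2–63.3 mm under 13–23 N with no sinking, so this flange is flat. I'll rise and look before gripping it again.

Request:
arm_command(
  series=[
    {"linear": [0,0,-0.045],"turn": 0},
    {"linear": [0,0,-0.045],"turn": 0},
    {"linear": [0.018,-0.018,0],"turn": 0},
    {"linear": [0.018,-0.018,0],"turn": 0},
    {"linear": [0,0,0],"turn": 0},
    {"linear": [0,0,0],"turn": 0},
    {"linear": [0,0,0],"turn": 0},
    {"linear": [0,0,0],"turn": 0},
    {"linear": [0,0,0],"turn": 0},
    {"linear": [0,0,0],"turn": 0},
  ],
  jaw=1,
)

```text
t: 17.2
ee_pos: [613.0, -0.2, 150.5]
orientation: [-1.575, -2.718, 0.0]
ft_force: [0.3, -0.0, -0.8]
width: 76.7
grasp_force: 0.0
```

```bash
python3 -c "
from p import *
w=snap('wrist','w4')
p,a,o=pose(); print(p,a,o['ft_force'],o['width'])
for P in ([613,0,80],[613,0,47]): print(w2px(w,P))
cv2.imwrite('pics/w4c.png',cv2.resize(w['frame'][80:380],None,fx=1,fy=1))
"
```

```text
[ 6.13003911e+02 -1.86808215e-01  1.50527521e+02] 0.5204105685212534 [0.52764662 0.24798152 0.58881565] 81.23837490368778
[278.0188842  233.93106508]
[278.11895365 218.93609397]
```

View pics/w4.png

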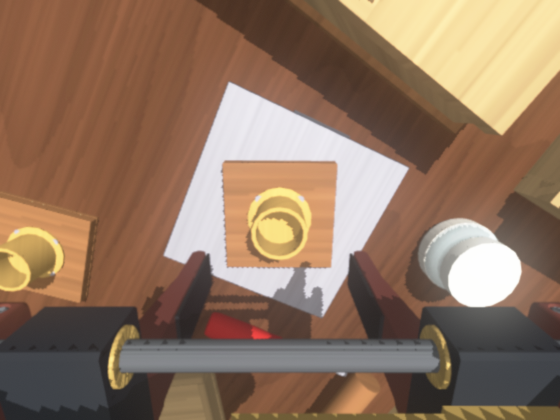

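Spigot centre at (279,230) sits where expected and the board is square to the tool. I'll grip it and carry it to the port.

Request:
arm_command(
  series=[
    {"linear": [0,0,0.035],"turn": 0},
    {"linear": [0,0,0.03],"turn": 0},
    {"linear": [0,0,0.015],"turn": 0},
    {"linear": [0,0,0],"turn": 0},
  ],
)

```text
t: 17.65
ee_pos: [611.4, -0.1, 68.6]
orientation: [-1.573, -2.715, 0.003]
ft_force: [-0.1, 0.5, -0.4]
width: 87.6
grasp_force: 0.0
```

Request:
arm_command(
  series=[
    {"linear": [0,0,0],"turn": 0},
    {"linear": [0,0,0],"turn": 0},
    {"linear": [0,0,0],"turn": 0},
    {"linear": [0,0,0],"turn": 0},
    {"linear": [0,0,0],"turn": 0},
    {"linear": [0,0,0],"turn": 0},
    {"linear": [0,0,0],"turn": 0},
    {"linear": [0,0,0],"turn": 0},
  ],
  jaw=-1,
)

```text
t: 18.45
ee_pos: [612.9, -0.1, 71.0]
orientation: [1.575, 2.718, 0.0]
ft_force: [-0.5, 0.3, 3.2]
width: 39.6
grasp_force: 30.0
```

```bash
python3 -c "
from p import *
c=load('top1'); im=cv2.imread('pics/top1.png').sum(2)
u,v=w2px(c,[547.5,236.8,70]); print(u,v)
u0,v0=int(u)-12,int(v)-12; m=im[v0:v0+25,u0:u0+25]<120; ys,xs=np.nonzero(m); print(m.sum(), px2w(c,xs.mean()+u0,ys.mean()+v0,70),px2w(c,xs.mean()+u0,ys.mean()+v0,62))
plan([(613,0,190,None),(547.8,236.8,190,-.084)])
"
```

```text
203.54170353833368 221.9988366904729
21 [544.82839205 241.96839537  70.        ] [546.21500039 243.50380705  62.        ]
from [ 6.129e+02 -1.000e-01  7.100e+01] 0.521 q6 -0.54
--
{"linear":[0.0,0.0,-0.0397],"turn":-0.0},
{"linear":[0.0,0.0,-0.0397],"turn":-0.0},
{"linear":[0.0,0.0,-0.0397],"turn":-0.0},
{"linear":[0.0396,0.0102,-0.0],"turn":0.1008},
{"linear":[0.0405,0.0062,-0.0],"turn":0.1008},
{"linear":[0.0409,0.0021,-0.0],"turn":0.1008},
{"linear":[0.0409,-0.0021,-0.0],"turn":0.1008},
{"linear":[0.0405,-0.0062,-0.0],"turn":0.1008},
{"linear":[0.0396,-0.0102,-0.0],"turn":0.1008},
end q6~ 0.49
```

Request:
arm_command(
  series=[
    {"linear": [0,0,-0.0397],"turn": 0},
    {"linear": [0,0,-0.0397],"turn": 0},
    {"linear": [0,0,-0.0397],"turn": 0},
    {"linear": [0.0396,0.0102,0],"turn": 0.1008},
    {"linear": [0.0405,0.0062,0],"turn": 0.1008},
    {"linear": [0.0409,0.0021,0],"turn": 0.1008},
    {"linear": [0.0409,-0.0021,0],"turn": 0.1008},
    {"linear": [0.0405,-0.0062,0],"turn": 0.1008},
    {"linear": [0.0396,-0.0102,0],"turn": 0.1008},
    {"linear": [0,0,0],"turn": 0},
  ],
)

```text
t: 19.45
ee_pos: [546.1, 240.6, 189.5]
orientation: [-2.311, -2.127, -0.0]
ft_force: [-0.0, -0.2, -2.1]
width: 39.3
grasp_force: 30.0
```

Request:
arm_command(
  series=[
    {"linear": [0,0,0.04],"turn": 0},
    {"linear": [0,0,0.03],"turn": 0},
    {"linear": [0,0,0],"turn": 0},
    {"linear": [0,0,0],"turn": 0},
  ],
)

```text
t: 19.85
ee_pos: [547.6, 236.1, 119.7]
orientation: [-2.313, -2.126, 0.002]
ft_force: [0.4, 0.1, -1.9]
width: 39.5
grasp_force: 30.0
```

```bash
python3 -c "
from p import *
w=snap('wrist','w5')
p,a,o=pose(); print(p,a,o['ft_force'],o['width'])
for q in ((-34,-58),(34,-58),(-34,90),(34,90)): print(q,w2px(w,[*ch(*q),92.5]))
"
```

```text
[548.47172996 236.47889562 120.79470833] -0.08439135103617862 [-0.04049822 -0.12572812 -1.09855814] 39.51006214917184
(-34, -58) [223.30699027 344.08039204]
(34, -58) [330.15480938 344.03222551]
(-34, 90) [207.34560714  96.87992964]
(34, 90) [344.60721718  96.85131918]
```

View pics/w5.png

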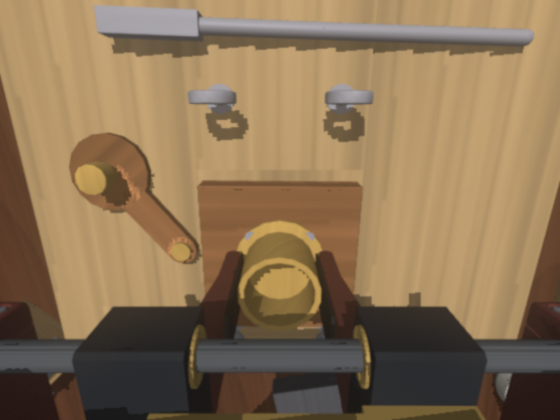

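The far eyes show at (212,97) and (349,97), 4.6 px right of prediction, which puts the chest about 2 mm further in +x. The cover is clear and the board is square. I'll correct that and lower the flange.

Request:
arm_command(
  series=[
    {"linear": [0,0.001,0.006],"turn": 0},
    {"linear": [0,0,0.002],"turn": 0},
    {"linear": [0,0,0.001],"turn": 0},
    {"linear": [0,0,0],"turn": 0},
    {"linear": [0,0,0],"turn": 0},
  ],
)

```text
t: 20.4
ee_pos: [548.8, 236.7, 111.1]
orientation: [2.313, 2.126, 0.0]
ft_force: [0.2, -1.0, -1.9]
width: 39.4
grasp_force: 30.0
```

Request:
arm_command(
  series=[
    {"linear": [0,0,0],"turn": 0},
    {"linear": [0,0,0],"turn": 0},
    {"linear": [0,0,0],"turn": 0},
    {"linear": [0,0,0],"turn": 0},
    {"linear": [0,0,-0.01],"turn": 0},
    {"linear": [0,0,-0.04],"turn": 0},
    {"linear": [0,0,-0.04],"turn": 0},
    {"linear": [0,0,0],"turn": 0},
    {"linear": [0,0,0],"turn": 0},
  ],
  jaw=0.6,
)

```text
t: 21.3
ee_pos: [549.3, 236.9, 202.5]
orientation: [2.312, 2.125, 0.004]
ft_force: [0.6, 0.4, 0.3]
width: 70.5
grasp_force: 0.0
```

```bash
sed -i 's/547.2,236.8/549.2,236.8/' p.py; python3 -c "
from p import *
c=load('w5')
a,b,t=[px2w(c,*q) for q in ((100,21,82),(200,24,82),(531,37,76))]
print(a,b,t, np.linalg.norm(t-a), np.linalg.norm(b-a))
p,az,o=pose();print(p,az,o['ft_force'],o['qpos'])
w=snap('wrist','w6'); print(w2px(w,[*p[:2],120]))
"
```

```text
[471.61010114 368.87677702  82.        ] [520.29495415 363.60497504  82.        ] [687.73547817 344.60602195  76.        ] 217.5666521946416 48.96944770486394
[549.26379076 236.92209026 202.49949235] -0.08423667855646347 [0.57181018 0.37315604 0.31497035] [ 3.87347218e-01  4.29753407e-01  1.72267332e+00 -2.37950349e-05
  9.86201940e-01  4.71595239e-01]
[277.24582029 229.24082877]
```

View pics/w6.png

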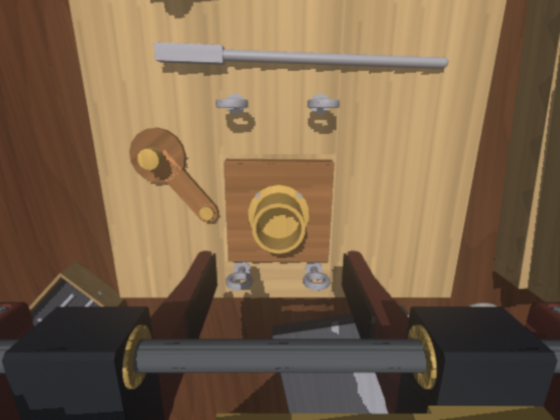

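The flange sits square and centred between the eyes. Next is rod_2, whose head centre is at about (496,366) with heading -0.112.

```bash
python3 -c "
from p import *
plan([(549.3,236.9,190,None),(496,366.2,190,-1.683)])
"
```

```text
from [548.4 236.6 201.1] -0.084 q6 0.47
--
{"linear":[0.0004,0.0008,0.0111],"turn":-0.0},
{"linear":[0.0104,-0.0053,-0.0],"turn":0.1332},
{"linear":[0.0096,-0.0067,-0.0],"turn":0.1332},
{"linear":[0.0086,-0.0079,-0.0],"turn":0.1332},
{"linear":[0.0075,-0.0089,-0.0],"turn":0.1332},
{"linear":[0.0062,-0.0099,-0.0],"turn":0.1332},
{"linear":[0.0049,-0.0106,-0.0],"turn":0.1332},
{"linear":[0.0034,-0.0111,-0.0],"turn":0.1332},
{"linear":[0.0019,-0.0115,-0.0],"turn":0.1332},
{"linear":[0.0003,-0.0116,-0.0],"turn":0.1332},
--
{"linear":[-0.0012,-0.0116,-0.0],"turn":0.1332},
{"linear":[-0.0027,-0.0113,-0.0],"turn":0.1332},
{"linear":[-0.0042,-0.0109,-0.0],"turn":0.1332},
end q6~ 2.32
```

Request:
arm_command(
  series=[
    {"linear": [0.0004,0.0008,0.011],"turn": 0},
    {"linear": [0.0104,-0.0053,0],"turn": 0.1332},
    {"linear": [0.0096,-0.0067,0],"turn": 0.1332},
    {"linear": [0.0086,-0.0079,0],"turn": 0.1332},
    {"linear": [0.0075,-0.0089,0],"turn": 0.1332},
    {"linear": [0.0062,-0.0099,0],"turn": 0.1332},
    {"linear": [0.0049,-0.0106,0],"turn": 0.1332},
    {"linear": [0.0034,-0.0111,0],"turn": 0.1332},
    {"linear": [0.0019,-0.0115,0],"turn": 0.1332},
    {"linear": [0.0003,-0.0116,0],"turn": 0.1332},
  ],
  jaw=-0.2,
)

```text
t: 22.35
ee_pos: [508.4, 333.8, 187.3]
orientation: [3.109, 0.442, -0.005]
ft_force: [0.4, -0.1, -0.9]
width: 34.9
grasp_force: 0.0
```

Request:
arm_command(
  series=[
    {"linear": [-0.0012,-0.0116,0],"turn": 0.1332},
    {"linear": [-0.0027,-0.0113,0],"turn": 0.1332},
    {"linear": [-0.0042,-0.0109,0],"turn": 0.1332},
    {"linear": [0,0,0],"turn": 0},
    {"linear": [0,0,0],"turn": 0},
    {"linear": [0,0,0],"turn": 0},
  ],
)

```text
t: 22.95
ee_pos: [496.1, 365.6, 188.9]
orientation: [3.136, -0.172, -0.002]
ft_force: [-0.8, -0.1, -0.2]
width: 34.8
grasp_force: 0.0
```

```bash
python3 -c "
from p import *
w=snap('wrist','w7')
p,a,o=pose(); print(p,a,o['width'])
for P in ([p[0],p[1],82],[496,366.2,82],[687.7,344.6,76],[496,417.8,82]): print(w2px(w,P))
"
```

```text
[496.27235409 365.70346517 189.197867  ] -1.6811143078483755 34.84122659138073
[278.6709741  220.03835284]
[278.10490692 220.41407902]
[278.62299846 -63.01980195]
[215.86228886 226.92271679]
```

View pics/w7.png

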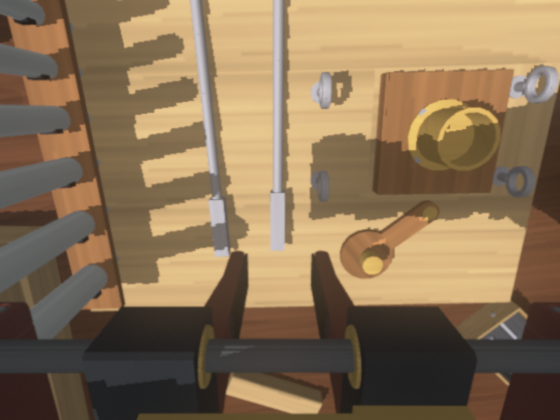

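Rod_2's head runs from (278,193) to (277,248), with its centre under the tool at (278,220). The fingers clear rod_1 and the cover. I'll go down and grip.

Request:
arm_command(
  series=[
    {"linear": [0,0,0.04],"turn": 0},
    {"linear": [0,0,0.04],"turn": 0},
    {"linear": [0,0,0.015],"turn": 0},
    {"linear": [0,0,0.004],"turn": 0},
    {"linear": [0,0,0],"turn": 0},
  ],
)

```text
t: 23.5
ee_pos: [496.3, 366.0, 91.1]
orientation: [3.136, -0.175, -0.001]
ft_force: [-0.7, -0.0, 0.2]
width: 35.2
grasp_force: 0.0
```

Request:
arm_command(
  series=[
    {"linear": [0,0,0],"turn": 0},
    {"linear": [0,0,0],"turn": 0},
    {"linear": [0,0,0],"turn": 0},
    {"linear": [0,0,0],"turn": 0},
    {"linear": [0,0,0],"turn": 0},
  ],
  jaw=-1,
)

```text
t: 24.0
ee_pos: [496.8, 366.7, 91.7]
orientation: [-3.136, 0.175, -0.002]
ft_force: [0.5, -0.0, 5.7]
width: 11.7
grasp_force: 30.0
```

```bash
python3 -c "
from p import *
p,a,o=pose()
print(o['width'],o['grasp_force'],o['ft_force'])
s=ch(34,-285)
plan([(p[0],p[1],200,None),(560,100,200,-0.8),(s[0],s[1],200,-.084)])
"
```

```text
11.658773488401632 30.00096470117569 [ 0.49212729 -0.01485162  5.65416889]
from [496.8 366.7  91.7] -1.683 q6 2.3
--
{"linear":[0.0,0.0,-0.0361],"turn":-0.0},
{"linear":[0.0,0.0,-0.0361],"turn":-0.0},
{"linear":[0.0,0.0,-0.0361],"turn":-0.0},
{"linear":[0.0132,0.0369,-0.0],"turn":-0.1261},
{"linear":[0.0085,0.0382,-0.0],"turn":-0.1261},
{"linear":[0.0036,0.039,-0.0],"turn":-0.1261},
{"linear":[-0.0013,0.0391,-0.0],"turn":-0.1261},
{"linear":[-0.0062,0.0387,-0.0],"turn":-0.1261},
{"linear":[-0.011,0.0376,-0.0],"turn":-0.1261},
{"linear":[-0.0157,0.0359,-0.0],"turn":-0.1261},
--
{"linear":[-0.021,0.0214,-0.0],"turn":-0.1432},
{"linear":[-0.0239,0.0182,-0.0],"turn":-0.1432},
{"linear":[-0.0262,0.0146,-0.0],"turn":-0.1432},
{"linear":[-0.028,0.0107,-0.0],"turn":-0.1432},
{"linear":[-0.0293,0.0066,-0.0],"turn":-0.1432},
end q6~ -0.01
```

Request:
arm_command(
  series=[
    {"linear": [0,0,-0.036],"turn": 0},
    {"linear": [0,0,-0.036],"turn": 0},
    {"linear": [0,0,-0.036],"turn": 0},
    {"linear": [0.0132,0.0369,0],"turn": -0.1261},
    {"linear": [0.0085,0.0382,0],"turn": -0.1261},
    {"linear": [0.0036,0.039,0],"turn": -0.1261},
    {"linear": [-0.0013,0.0391,0],"turn": -0.1261},
    {"linear": [-0.0062,0.0387,0],"turn": -0.1261},
    {"linear": [-0.011,0.0376,0],"turn": -0.1261},
    {"linear": [-0.0157,0.0359,0],"turn": -0.1261},
  ],
)

```text
t: 25.0
ee_pos: [559.4, 98.0, 198.7]
orientation: [-2.908, -1.189, 0.001]
ft_force: [0.4, 0.8, -1.4]
width: 11.6
grasp_force: 30.0
```

Request:
arm_command(
  series=[
    {"linear": [-0.021,0.0214,0],"turn": -0.1432},
    {"linear": [-0.0239,0.0182,0],"turn": -0.1432},
    {"linear": [-0.0262,0.0146,0],"turn": -0.1432},
    {"linear": [-0.028,0.0107,0],"turn": -0.1432},
    {"linear": [-0.0293,0.0066,0],"turn": -0.1432},
    {"linear": [0,0,0],"turn": 0},
    {"linear": [0,0,0],"turn": 0},
  ],
)

```text
t: 25.7
ee_pos: [558.5, -50.8, 198.7]
orientation: [-2.316, -2.122, 0.0]
ft_force: [0.2, 0.3, 0.2]
width: 11.3
grasp_force: 30.0
```

```bash
python3 -c "
from p import *
s=ch(34,-285)
plan([(s[0],s[1],108.5,-.084)])
"
```

```text
from [558.5 -50.8 198.7] -0.088 q6 -0.02
--
{"linear":[0.0004,0.0003,0.0451],"turn":-0.0019},
{"linear":[0.0004,0.0003,0.0451],"turn":-0.0019},
end q6~ -0.01
```

Request:
arm_command(
  series=[
    {"linear": [0.0004,0.0003,0.045],"turn": -0.002},
    {"linear": [0.0004,0.0003,0.045],"turn": -0.002},
    {"linear": [0,0,0],"turn": 0},
    {"linear": [0,0,0],"turn": 0},
    {"linear": [0,0,0],"turn": 0},
  ],
)

```text
t: 26.2
ee_pos: [560.9, -49.2, 110.9]
orientation: [2.307, 2.129, 0.003]
ft_force: [0.4, 0.7, -0.1]
width: 11.4
grasp_force: 30.0
```

```bash
python3 -c "
from p import *
p,a,o=pose(); print(p,a,o['width'])
h=a+np.pi/2; tip=np.array([*(p[:2]+197*np.array([np.cos(h),np.sin(h)])),92.5])
e=np.array([*ch(34,-58),92.5]); 
w=snap('wrist','w8'); t=snap('top','t8'); s=snap('scene','s8')
for n,c in (('w',w),('t',t),('s',s)): print(n,'tip',w2px(c,tip).round(1),'eye',w2px(c,e).round(1),'eyefar',w2px(c,[*ch(34,90),92.5]).round(1))
def crop(c,P,hw,hh,S):
    u,v=w2px(c,P).round().astype(int); x0=max(u-hw,0);y0=max(v-hh,0); return cv2.resize(c['frame'][y0:y0+2*hh,x0:x0+2*hw],(2*hw*S,2*hh*S),interpolation=cv2.INTER_CUBIC),(x0,y0,S)
A,i1=crop(t,e,50,30,4);B,i2=crop(s,e,50,30,4)
W=w['frame'][60:360,140:540]; print(i1,i2,'wrist at right, origin 140,60')
L=np.vstack([A,B]); L=np.hstack([L,cv2.resize(W,(400,480))]); cv2.imwrite('pics/m8.png',L)
"
```

```text
[560.86305327 -49.21939365 110.92020853] -0.07990849541628266 11.426658993989959
w tip [ 276.  -215.1] eye [ 273.6 -335.7] eyefar [  271.8 -1684.5]
t tip [238.3 208. ] eye [226.5 207.6] eyefar [167.1 204.1]
s tip [321.3 224.5] eye [333.2 226.4] eyefar [395.3 237.1]
(np.int64(177), np.int64(178), 4) (np.int64(283), np.int64(196), 4) wrist at right, origin 140,60
```

View pics/m8.png

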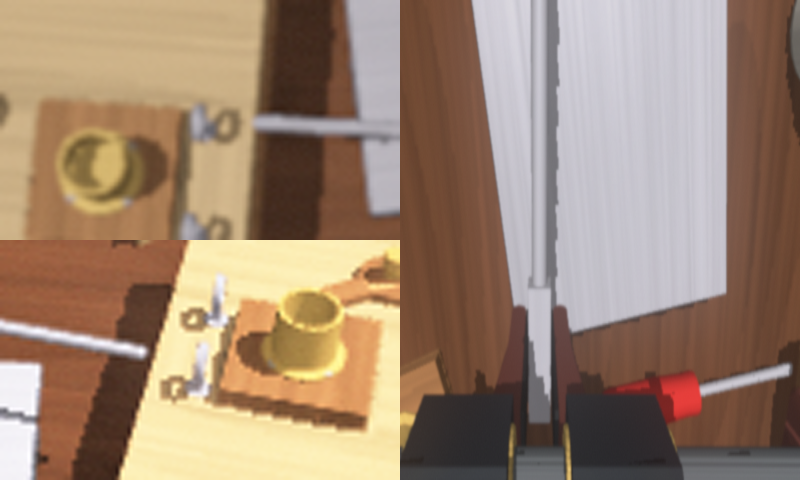

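```bash
cat >> p.py <<'E'
def tri(obs):
    from scipy.optimize import least_squares
    f=lambda P: np.concatenate([w2px(c,P)-np.array(q) for c,q in obs])
    r=least_squares(f,[550,100,90]); return r.x,np.abs(r.fun).max()
E
python3 -c "
from p import *
t,s=load('t8'),load('s8')
print(tri([(t,(241.2,208.5)),(s,(319.75,224.25))]))
p,a,o=pose();h=a+np.pi/2;print(p,a,p[:2]+197*np.array([np.cos(h),np.sin(h)]))
print('eye',ch(34,-58))
# rod shaft line in wrist: pts
w=load('w8'); 
for u,v in ((540,20),(539,200),(540,285)): print(px2w(w,140+(u-400),60+v*300/480,96))
"
```

```text
(array([575.24094993, 141.67334839,  91.32233394]), np.float64(0.6569549041324478))
[560.79229892 -49.60959511 111.03536817] -0.08000948219017057 [576.53735565 146.76019174]
eye [578.21384597 176.15186118]
[570.41490643  50.88553509  96.        ]
[565.833767    -0.58651091  96.        ]
[564.0728212  -29.12277165  96.        ]
```

Request:
arm_command(
  series=[
    {"linear": [0,-0.001,0.001],"turn": 0.004},
    {"linear": [0,0,0],"turn": 0},
    {"linear": [0.012,0,0],"turn": 0},
    {"linear": [0.01,0,0],"turn": 0},
    {"linear": [0.01,0,0],"turn": 0},
    {"linear": [0.01,0,0],"turn": 0},
    {"linear": [0.01,0,0],"turn": 0},
    {"linear": [0.01,0,0],"turn": 0},
    {"linear": [0,0,0],"turn": 0},
  ],
)

```text
t: 27.25
ee_pos: [563.7, 13.6, 107.8]
orientation: [-2.311, -2.128, -0.0]
ft_force: [-0.4, -0.1, -0.9]
width: 11.9
grasp_force: 30.0
```

```bash
python3 -c "
from p import *
p,a,o=pose(); print(p,a,o['ft_force'],o['moment'],o['width'])
t=snap('top','t9'); s=snap('scene','s9')
tip=[*ch(34,-30),92.5]
def crop(c,hw,hh,S):
    u,v=w2px(c,tip).round().astype(int); x0=u-hw;y0=v-hh; print(x0,y0); return cv2.resize(c['frame'][y0:y0+2*hh,x0:x0+2*hw],(2*hw*S,2*hh*S),interpolation=cv2.INTER_CUBIC)
cv2.imwrite('pics/m9.png',np.vstack([crop(t,60,25,5),crop(s,60,30,5)]))
"
```

```text
[563.69801655  13.58756457 107.84032191] -0.08247132511832643 [-0.43617054 -0.08837477 -0.9138637 ] [-0.15972018  0.05995894  0.06001851] 11.93620993639285
155 182
285 198
```

View pics/m9.png

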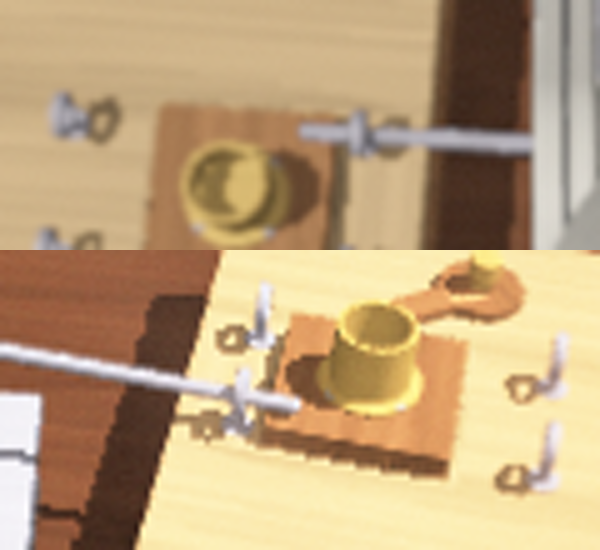

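The rod nose is through the near eye, at (300,132) in the upper view and (297,405) in the lower one. I'll push on.

Request:
arm_command(
  series=[
    {"linear": [0.013,0.0006,0],"turn": 0},
    {"linear": [0.013,0,0],"turn": 0},
    {"linear": [0.013,0,0],"turn": 0},
    {"linear": [0.013,0,0],"turn": 0},
    {"linear": [0.013,0,0],"turn": 0},
    {"linear": [0.013,0,0],"turn": 0},
    {"linear": [0.012,0,0],"turn": 0},
    {"linear": [0.01,0,0],"turn": 0},
    {"linear": [0,0,0],"turn": 0},
    {"linear": [0,0,0],"turn": 0},
  ],
)

```text
t: 28.35
ee_pos: [572.5, 111.9, 107.8]
orientation: [-2.312, -2.127, 0.0]
ft_force: [-0.2, 0.3, -1.0]
width: 11.7
grasp_force: 30.0
```

Request:
arm_command(
  series=[
    {"linear": [0.007,0,0],"turn": 0},
    {"linear": [0.007,0,0],"turn": 0},
    {"linear": [0.006,0,0],"turn": 0},
    {"linear": [0,0,0],"turn": 0},
    {"linear": [0,0,0],"turn": 0},
  ],
)

```text
t: 28.85
ee_pos: [574.2, 131.9, 107.8]
orientation: [2.312, 2.127, -0.0]
ft_force: [0.9, -0.9, -0.8]
width: 11.9
grasp_force: 30.0
```

```bash
python3 -c "
from p import *
p,a,o=pose(); print(p,a,o['ft_force'],o['moment'],o['width'])
d=p[:2]-CH[0];c,s=np.cos(-.084),np.sin(-.084);print('chest',c*d[0]+s*d[1],-s*d[0]+c*d[1])
t=snap('top','t10'); s=snap('scene','s10')
print('far eye',w2px(t,[*ch(34,90),92.5]),w2px(s,[*ch(34,90),92.5]),'exp tip',w2px(t,[*ch(34,91),92.5]))
"
```

```text
[574.19788741 131.88569953 107.84996984] -0.0835314814415312 [ 0.91043058 -0.86400996 -0.79152677] [-0.1308147   0.05314074  0.01906543] 11.896505221409651
chest 33.71218774821283 -102.44702638733476
far eye [167.12919086 204.112386  ] [395.25214284 237.08951704] exp tip [166.73055454 204.08886128]
```

Request:
arm_command(
  series=[
    {"linear": [0.004,0,0],"turn": 0},
    {"linear": [0.004,0,0],"turn": 0},
    {"linear": [0.004,0,0],"turn": 0},
    {"linear": [0.004,0,0],"turn": 0},
    {"linear": [0,0,0],"turn": 0},
    {"linear": [0,0,0],"turn": 0},
  ],
)

```text
t: 29.55
ee_pos: [575.6, 147.8, 107.8]
orientation: [2.312, 2.127, -0.0]
ft_force: [0.1, -0.0, -1.1]
width: 11.4
grasp_force: 30.0
```

```bash
python3 -c "
from p import *
p,a,o=pose(); print(p,a,o['ft_force'],o['moment'],o['width'])
t=snap('top','t11'); s=snap('scene','s11')
f=lambda P:np.array(P).round().astype(int)
def crop(c,Pt,hw,hh,S):
    u,v=f(w2px(c,Pt)); x0=u-hw;y0=v-hh; print(x0,y0); return cv2.resize(c['frame'][y0:y0+2*hh,x0:x0+2*hw],(2*hw*S,2*hh*S),interpolation=cv2.INTER_CUBIC)
cv2.imwrite('pics/m11.png',np.hstack([crop(t,[*ch(34,90),92.5],24,24,8),crop(s,[*ch(34,90),92.5],24,24,8)]))
# numeric: brightness/colour along rod line beyond far eye, chest y 92..118
for y in range(94,118,2):
    r=[]
    for c in (t,s):
        u,v=f(w2px(c,[*ch(33,y),92.5])); r.append(c['frame'][v-1:v+2,u].tolist())
    print(y,r)
"
```

```text
[575.56897877 147.841113   107.84997171] -0.08362823068274278 [ 0.06328116 -0.02909469 -1.0608289 ] [-0.14219492  0.07008298  0.04156224] 11.361547063404027
143 180
371 213
94 [[[181, 180, 188], [191, 184, 189], [187, 182, 186]], [[209, 238, 251], [231, 235, 245], [227, 225, 235]]]
96 [[[181, 180, 188], [191, 184, 189], [187, 182, 186]], [[195, 239, 252], [225, 237, 248], [234, 232, 239]]]
98 [[[173, 176, 187], [189, 183, 187], [183, 179, 185]], [[189, 239, 253], [215, 237, 249], [237, 235, 243]]]
100 [[[168, 173, 186], [189, 182, 186], [180, 175, 182]], [[215, 239, 251], [243, 240, 246], [219, 216, 231]]]
102 [[[165, 173, 187], [185, 181, 187], [177, 176, 184]], [[215, 239, 251], [243, 240, 246], [219, 216, 231]]]
104 [[[165, 173, 187], [185, 181, 187], [177, 176, 184]], [[204, 240, 252], [232, 239, 248], [224, 231, 243]]]
106 [[[152, 173, 192], [170, 179, 192], [164, 176, 192]], [[189, 240, 253], [199, 239, 252], [197, 237, 252]]]
108 [[[137, 173, 198], [147, 177, 200], [146, 179, 202]], [[185, 239, 253], [186, 240, 253], [185, 239, 253]]]
110 [[[132, 174, 200], [136, 177, 203], [138, 180, 206]], [[186, 240, 253], [187, 240, 253], [185, 240, 253]]]
112 [[[131, 173, 200], [134, 177, 203], [139, 181, 208]], [[187, 240, 253], [186, 240, 253], [184, 239, 253]]]
114 [[[131, 173, 200], [134, 177, 203], [139, 181, 208]], [[184, 239, 253], [183, 239, 253], [182, 238, 253]]]
116 [[[131, 173, 199], [136, 178, 204], [138, 180, 207]], [[184, 239, 253], [183, 239, 253], [182, 238, 253]]]
```

Request:
arm_command(
  series=[
    {"linear": [0,0,0],"turn": 0},
    {"linear": [0,0,0],"turn": 0},
    {"linear": [0,0,0],"turn": 0},
    {"linear": [0,0,0],"turn": 0},
    {"linear": [0,0,-0.03],"turn": 0},
    {"linear": [0,0,-0.04],"turn": 0},
    {"linear": [0,0,-0.04],"turn": 0},
    {"linear": [0,0,0],"turn": 0},
    {"linear": [0,0,0],"turn": 0},
  ],
  jaw=-0.4,
)

```text
t: 30.55
ee_pos: [576.0, 147.7, 218.8]
orientation: [2.312, 2.125, 0.003]
ft_force: [0.1, 0.6, 0.3]
width: 26.5
grasp_force: 0.0
```

```bash
python3 -c "
from p import *
c=load('w7'); a,b,t=[px2w(c,*q) for q in ((222,255,82),(217,198,82),(197,0,80))]
print(a,b,t)
m=(a+b)/2; print('head c',m, 'heading',np.arctan2(*(t-a)[[1,0]]))
ca,sa=np.cos(-.084),np.sin(-.084)
d=m[:2]-CH[0]; print('chest',ca*d[0]+sa*d[1],-sa*d[0]+ca*d[1])
g=m[:2]-17*np.array([-sa,ca]); print(g)
p,_,o=pose();print(p,o['width'])
plan([(p[0],p[1],215,None),(575,200,215,-.4),(g[0],g[1],215,-1.648)])
"
```

```text
[470.4094244  416.90598979  82.        ] [520.2325871  412.73240324  82.        ] [657.45206232 403.29128422  80.        ]
head c [495.32100575 414.81919652  82.        ] heading -0.07266116975405719
chest -68.62505416475712 172.87099898679287
[493.89468449 397.87913726]
[576.04172384 147.72624138 218.84999074] 26.53260870722064
from [576.  147.7 218.8] -0.084 q6 0.32
--
{"linear":[0.0,0.0,0.0038],"turn":-0.0},
{"linear":[0.0173,-0.0018,-0.0],"turn":0.1053},
{"linear":[0.017,-0.0036,-0.0],"turn":0.1053},
{"linear":[0.0166,-0.0054,-0.0],"turn":0.1053},
{"linear":[0.0167,-0.0169,-0.0],"turn":0.1387},
{"linear":[0.0143,-0.019,-0.0],"turn":0.1387},
{"linear":[0.0115,-0.0208,-0.0],"turn":0.1387},
{"linear":[0.0085,-0.0222,-0.0],"turn":0.1387},
{"linear":[0.0054,-0.0232,-0.0],"turn":0.1387},
{"linear":[0.0021,-0.0237,-0.0],"turn":0.1387},
--
{"linear":[-0.0012,-0.0237,-0.0],"turn":0.1387},
{"linear":[-0.0045,-0.0233,-0.0],"turn":0.1387},
{"linear":[-0.0076,-0.0225,-0.0],"turn":0.1387},
end q6~ 2.33
```

Request:
arm_command(
  series=[
    {"linear": [0,0,0.003],"turn": 0},
    {"linear": [0.0173,-0.0018,0],"turn": 0.1053},
    {"linear": [0.017,-0.0036,0],"turn": 0.1053},
    {"linear": [0.0166,-0.0054,0],"turn": 0.1053},
    {"linear": [0.0167,-0.0169,0],"turn": 0.1387},
    {"linear": [0.0143,-0.019,0],"turn": 0.1387},
    {"linear": [0.0115,-0.0208,0],"turn": 0.1387},
    {"linear": [0.0085,-0.0222,0],"turn": 0.1387},
    {"linear": [0.0054,-0.0232,0],"turn": 0.1387},
    {"linear": [0.0021,-0.0237,0],"turn": 0.1387},
  ],
  jaw=1,
)

```text
t: 31.55
ee_pos: [519.1, 332.2, 212.5]
orientation: [3.097, 0.52, -0.005]
ft_force: [0.3, 0.1, -0.0]
width: 87.8
grasp_force: 0.0
```

Request:
arm_command(
  series=[
    {"linear": [-0.0012,-0.0237,0],"turn": 0.1387},
    {"linear": [-0.0045,-0.0233,0],"turn": 0.1387},
    {"linear": [-0.0076,-0.0225,0],"turn": 0.1387},
    {"linear": [0,0,0],"turn": 0},
    {"linear": [0,0,0],"turn": 0},
    {"linear": [0,0,0],"turn": 0},
  ],
)

```text
t: 32.15
ee_pos: [493.4, 396.8, 213.8]
orientation: [3.138, -0.119, -0.002]
ft_force: [0.5, -0.1, -0.2]
width: 87.6
grasp_force: 0.0
```

```bash
python3 -c "
from p import *
p,a,o=pose();print(p,a,o['width'],o['qpos'][5])
plan([(493.9,397.9,91,-1.644)],step=40)
t=snap('top','t12')
for y in range(-62,110,12): 
    u,v=w2px(t,[*ch(34,y),90]).round().astype(int); print(y,t['frame'][v,u],end=' ')
"
```

```text
[493.38676095 396.76124175 213.75442183] -1.6465423471120064 87.6118442603921 2.3052942136932475
from [493.4 396.8 213.8] -1.647 q6 2.31
--
{"linear":[0.0001,-0.0003,0.0307],"turn":-0.0006},
{"linear":[0.0001,-0.0003,0.0307],"turn":-0.0006},
{"linear":[0.0001,-0.0003,0.0307],"turn":-0.0006},
{"linear":[0.0001,-0.0003,0.0307],"turn":-0.0006},
end q6~ 2.32
-62 [133 128 133] -50 [196 189 193] -38 [189 183 189] -26 [203 197 201] -14 [202 195 198] -2 [187 182 189] 10 [200 194 198] 22 [203 195 199] 34 [199 192 195] 46 [193 189 196] 58 [203 196 200] 70 [203 195 200] 82 [162 155 159] 94 [197 189 194] 106 [178 191 206]
```

Request:
arm_command(
  series=[
    {"linear": [0.0005,-0.0005,0.03],"turn": 0},
    {"linear": [0,0,0.03],"turn": 0},
    {"linear": [0,0,0.03],"turn": 0},
    {"linear": [0,0,0.025],"turn": 0},
    {"linear": [0,0,0.006],"turn": 0},
    {"linear": [0,0,0],"turn": 0},
    {"linear": [0,0,0],"turn": 0},
  ],
)

```text
t: 32.9
ee_pos: [494.9, 398.4, 95.0]
orientation: [-3.138, 0.122, -0.002]
ft_force: [0.5, 0.4, 0.8]
width: 87.6
grasp_force: 0.0
```

Request:
arm_command(
  series=[
    {"linear": [0,0,0],"turn": 0},
    {"linear": [0,0,0],"turn": 0},
    {"linear": [0,0,0],"turn": 0},
    {"linear": [0,0,0],"turn": 0},
    {"linear": [0,0,0],"turn": 0},
    {"linear": [0,0,0],"turn": 0},
    {"linear": [0,0,0],"turn": 0},
    {"linear": [0,0,0],"turn": 0},
    {"linear": [0,0,0],"turn": 0},
    {"linear": [0,0,0],"turn": 0},
  ],
  jaw=-1,
)

```text
t: 33.9
ee_pos: [494.1, 398.4, 93.9]
orientation: [-3.139, 0.121, -0.0]
ft_force: [0.2, -0.1, 0.0]
width: 11.8
grasp_force: 29.3
```

Request:
arm_command(
  series=[
    {"linear": [0,0,0],"turn": 0},
    {"linear": [0,0,0],"turn": 0},
  ],
)

```text
t: 34.1
ee_pos: [494.1, 398.2, 93.9]
orientation: [3.139, -0.122, 0.0]
ft_force: [0.6, -0.3, 1.1]
width: 12.0
grasp_force: 29.8
```

```bash
python3 -c "
from p import *
p,a,o=pose(); print(o['width'],o['ft_force'])
s=ch(-34,-285)
plan([(p[0],p[1],200,None),(520,100,200,-0.8),(s[0],s[1],200,-.084)])
"
```

```text
11.971061947665689 [ 0.63251048 -0.33850076  1.09772052]
from [494.1 398.2  93.9] -1.648 q6 2.31
--
{"linear":[0.0,0.0,-0.0354],"turn":-0.0},
{"linear":[0.0,0.0,-0.0354],"turn":-0.0},
{"linear":[0.0,0.0,-0.0354],"turn":-0.0},
{"linear":[0.007,0.0422,-0.0],"turn":-0.1212},
{"linear":[0.0018,0.0427,-0.0],"turn":-0.1212},
{"linear":[-0.0033,0.0426,-0.0],"turn":-0.1212},
{"linear":[-0.0085,0.0419,-0.0],"turn":-0.1212},
{"linear":[-0.0135,0.0406,-0.0],"turn":-0.1212},
{"linear":[-0.0183,0.0387,-0.0],"turn":-0.1212},
{"linear":[-0.0228,0.0362,-0.0],"turn":-0.1212},
--
{"linear":[-0.0242,0.0167,-0.0],"turn":-0.1432},
{"linear":[-0.0264,0.0131,-0.0],"turn":-0.1432},
{"linear":[-0.028,0.0092,-0.0],"turn":-0.1432},
{"linear":[-0.029,0.0051,-0.0],"turn":-0.1432},
{"linear":[-0.0294,0.0009,-0.0],"turn":-0.1432},
end q6~ -0.01
```

Request:
arm_command(
  series=[
    {"linear": [0,0,0],"turn": 0},
    {"linear": [0,0,0],"turn": 0},
    {"linear": [0,0,0.002],"turn": 0},
    {"linear": [0,0,0.001],"turn": 0},
    {"linear": [0,0,0],"turn": 0},
  ],
  jaw=-0.5,
)

```text
t: 34.6
ee_pos: [493.8, 398.1, 90.5]
orientation: [3.139, -0.121, -0.001]
ft_force: [-0.8, 0.9, 0.1]
width: 21.8
grasp_force: 0.0
```

Request:
arm_command(
  series=[
    {"linear": [0,0,0],"turn": 0},
    {"linear": [0,0,0],"turn": 0},
    {"linear": [0,0,0],"turn": 0},
    {"linear": [0,0,0],"turn": 0},
    {"linear": [0,0,0],"turn": 0},
  ],
  jaw=-1,
)

```text
t: 35.1
ee_pos: [494.0, 398.3, 90.9]
orientation: [3.139, -0.122, -0.0]
ft_force: [-0.1, -0.7, -0.2]
width: 11.8
grasp_force: 30.0
```

Request:
arm_command(
  series=[
    {"linear": [0,0,-0.036],"turn": 0},
    {"linear": [0,0,-0.036],"turn": 0},
    {"linear": [0,0,-0.036],"turn": 0},
    {"linear": [0.007,0.0422,0],"turn": -0.1212},
    {"linear": [0.0018,0.0427,0],"turn": -0.1212},
    {"linear": [-0.0033,0.0426,0],"turn": -0.1212},
    {"linear": [-0.0085,0.0419,0],"turn": -0.1212},
    {"linear": [-0.0135,0.0406,0],"turn": -0.1212},
    {"linear": [-0.0183,0.0387,0],"turn": -0.1212},
    {"linear": [-0.0228,0.0362,0],"turn": -0.1212},
  ],
)

```text
t: 36.1
ee_pos: [519.8, 98.3, 199.0]
orientation: [2.908, 1.189, 0.0]
ft_force: [1.3, 0.2, -0.5]
width: 11.5
grasp_force: 30.0
```

Request:
arm_command(
  series=[
    {"linear": [-0.0242,0.0167,0],"turn": -0.1432},
    {"linear": [-0.0264,0.0131,0],"turn": -0.1432},
    {"linear": [-0.028,0.0092,0],"turn": -0.1432},
    {"linear": [-0.029,0.0051,0],"turn": -0.1432},
    {"linear": [-0.0294,0.0009,0],"turn": -0.1432},
    {"linear": [0,0,0],"turn": 0},
    {"linear": [0,0,0],"turn": 0},
    {"linear": [0,0,0],"turn": 0},
  ],
)

```text
t: 36.9
ee_pos: [491.5, -43.7, 199.0]
orientation: [2.314, 2.124, 0.0]
ft_force: [0.2, 0.6, -1.4]
width: 11.6
grasp_force: 30.0
```

```bash
python3 -c "
from p import *
s=ch(-34,-285)
plan([(s[0],s[1],108,-.084)])
print(pose()[2]['width'])
"
```

```text
from [491.5 -43.7 199. ] -0.086 q6 -0.03
--
{"linear":[-0.0003,-0.0,0.0455],"turn":-0.0008},
{"linear":[-0.0003,-0.0,0.0455],"turn":-0.0008},
end q6~ -0.01
11.553961821215598
```

Request:
arm_command(
  series=[
    {"linear": [-0.0003,0,0.0455],"turn": -0.001},
    {"linear": [-0.0003,0,0.0455],"turn": -0.001},
    {"linear": [0,0,0],"turn": 0},
    {"linear": [0,0,0],"turn": 0},
    {"linear": [0,0,0],"turn": 0},
    {"linear": [0,0,0],"turn": 0},
    {"linear": [0,0,0],"turn": 0},
  ],
)

```text
t: 37.6
ee_pos: [492.4, -45.0, 109.7]
orientation: [2.309, 2.127, 0.003]
ft_force: [-0.2, 0.0, -1.2]
width: 11.7
grasp_force: 30.0
```

```bash
python3 -c "
from p import *
p,a,o=pose(); print(p,a,o['width'])
d=p[:2]-CH[0];c,s=np.cos(-.084),np.sin(-.084);print('chest',c*d[0]+s*d[1],-s*d[0]+c*d[1])
w=snap('wrist','w13'); t=snap('top','t13'); s=snap('scene','s13')
e=[*ch(-34,-58),92.5]
def crop(c,P,hw,hh,S):
    u,v=w2px(c,P).round().astype(int); x0=u-hw;y0=v-hh; print(x0,y0); return cv2.resize(c['frame'][y0:y0+2*hh,x0:x0+2*hw],(2*hw*S,2*hh*S),interpolation=cv2.INTER_CUBIC)
for n,c in (('t',t),('s',s)):
    print(n,'eye',w2px(c,e).round(1),'tip',w2px(c,[*ch(-34,-88),92.5]).round(1))
    for y in range(-120,-66,4):
        u,v=w2px(c,[*ch(-33,y),91]).round().astype(int)
        col=c['frame'][v-3:v+4,u].astype(int); k=col[:,2]-col[:,0]; print(y,(int(u),int(v)),k.tolist())
"
```

```text
[492.38848961 -44.98174358 109.66439687] -0.0818058340140022 11.711714919692032
chest -32.96935645518653 -285.55475877938335
t eye [224.2 234.9] tip [236.5 235.6]
-120 (250, 236) [37, 21, 3, -2, -3, 3, 16]
-116 (248, 236) [35, 16, 1, -2, -3, 2, 18]
-112 (246, 236) [36, 11, -2, -3, -3, 3, 22]
-108 (245, 236) [34, 11, -2, -2, -3, 3, 22]
-104 (243, 236) [35, 10, -2, -3, -3, 4, 23]
-100 (241, 236) [46, 16, -2, -4, -3, 8, 36]
-96 (240, 236) [50, 19, -1, -3, -4, 12, 43]
-92 (238, 235) [63, 63, 52, 29, 20, 27, 45]
-88 (237, 235) [69, 70, 69, 62, 58, 62, 69]
-84 (235, 235) [69, 68, 67, 68, 68, 69, 69]
-80 (233, 235) [64, 56, 53, 52, 51, 52, 59]
-76 (232, 235) [62, 55, 58, 61, 57, 53, 53]
-72 (230, 235) [57, 54, 59, 66, 67, 64, 57]
-68 (228, 235) [70, 68, 52, 26, 16, 15, 20]
s eye [337.7 209.1] tip [326.  207.2]
-120 (314, 206) [63, 5, -6, 9, 65, 81, 81]
-116 (315, 206) [66, 9, -3, 4, 44, 48, 49]
-112 (317, 206) [83, 38, -3, -3, 7, 43, 40]
-108 (318, 207) [44, -2, -5, 6, 42, 45, 42]
-104 (320, 207) [58, 5, -3, 5, 37, 42, 44]
-100 (321, 207) [63, 10, -3, 0, 22, 43, 43]
-96 (323, 207) [81, 35, -2, -2, 16, 43, 43]
-92 (324, 208) [62, 22, 8, 33, 43, 41, 43]
-88 (326, 208) [79, 82, 82, 69, 94, 82, 80]
-84 (327, 208) [94, 94, 84, 85, 84, 72, 70]
-80 (329, 208) [72, 69, 78, 79, 81, 76, 67]
-76 (331, 209) [70, 72, 78, 81, 82, 67, 76]
-72 (332, 209) [69, 75, 78, 82, 84, 69, 74]
-68 (334, 209) [69, 70, 78, 81, 83, 74, 75]
```

Request:
arm_command(
  series=[
    {"linear": [0,-0.0007,0],"turn": 0.001},
    {"linear": [0,0,0],"turn": 0},
    {"linear": [0,0,0],"turn": 0},
    {"linear": [0.012,0,0],"turn": 0},
    {"linear": [0.01,0,0],"turn": 0},
    {"linear": [0.01,0,0],"turn": 0},
    {"linear": [0.01,0,0],"turn": 0},
    {"linear": [0.01,0,0],"turn": 0},
    {"linear": [0.01,0,0],"turn": 0},
    {"linear": [0,0,0],"turn": 0},
  ],
)

```text
t: 38.75
ee_pos: [495.8, 18.2, 107.9]
orientation: [2.31, 2.129, 0.0]
ft_force: [-0.4, -0.0, -1.6]
width: 11.6
grasp_force: 30.0
```

```bash
cat > chk.py <<'E'
from p import *
def chk(x,lo,hi,z=92):
    p,a,o=pose(); print(p,a,o['ft_force'].round(2),o['moment'].round(2),o['width'])
    d=p[:2]-CH[0];c,s=np.cos(-.084),np.sin(-.084);print('chest',c*d[0]+s*d[1],-s*d[0]+c*d[1])
    for n in('top','scene'):
        i=ctrl.get_image(n)
        for y in range(lo,hi,4):
            u,v=w2px(i,[*ch(x,y),z]).round().astype(int)
            col=i['frame'][v-3:v+4,u].astype(int); print(n,y,(int(u),int(v)),(col[:,2]-col[:,0]).tolist())
E
python3 -c "
from chk import *
chk(-34,-52,-16)"
```

```text
[495.83567056  18.16266267 107.89930671] -0.08126626513134724 [-0.45 -0.   -1.59] [-0.12  0.08 -0.06] 11.567058079816285
chest -34.83222468321782 -222.34377223986257
top -52 (222, 235) [28, 20, 7, -2, -3, 0, 12]
top -48 (220, 235) [53, 38, 9, -3, -2, 9, 37]
top -44 (219, 235) [71, 54, 13, -2, -3, 10, 45]
top -40 (217, 234) [88, 90, 69, 18, -2, -2, 22]
top -36 (215, 234) [87, 88, 60, 11, -4, 0, 32]
top -32 (214, 234) [86, 88, 61, 11, -4, 0, 32]
top -28 (212, 234) [89, 89, 80, 45, 23, 35, 67]
top -24 (210, 234) [90, 90, 90, 90, 91, 91, 91]
top -20 (209, 234) [89, 89, 89, 89, 91, 89, 90]
scene -52 (340, 210) [63, 22, -4, 0, 53, 76, 67]
scene -48 (342, 210) [69, 51, -3, -8, 30, 82, 92]
scene -44 (343, 210) [69, 50, -2, -7, 1, 62, 88]
scene -40 (345, 210) [67, 56, 9, -3, -3, 23, 85]
scene -36 (346, 211) [67, 25, -4, -2, 34, 83, 126]
scene -32 (348, 211) [68, 36, -1, -1, 74, 128, 129]
scene -28 (349, 211) [67, 67, 69, 82, 127, 128, 126]
scene -24 (351, 211) [68, 68, 73, 98, 126, 127, 127]
scene -20 (353, 212) [71, 102, 114, 124, 121, 115, 126]
```

Request:
arm_command(
  series=[
    {"linear": [0.013,0.001,0],"turn": 0.003},
    {"linear": [0.013,0,0],"turn": 0},
    {"linear": [0.013,0,0],"turn": 0},
    {"linear": [0.013,0,0],"turn": 0},
    {"linear": [0.013,0,0],"turn": 0},
    {"linear": [0.013,0,0],"turn": 0},
    {"linear": [0.012,0,0],"turn": 0},
    {"linear": [0.01,0,0],"turn": 0},
    {"linear": [0,0,0],"turn": 0},
    {"linear": [0,0,0],"turn": 0},
  ],
)

```text
t: 39.85
ee_pos: [505.1, 116.6, 107.8]
orientation: [-2.314, -2.125, 0.0]
ft_force: [0.2, 0.6, -1.5]
width: 11.6
grasp_force: 30.0
```

Request:
arm_command(
  series=[
    {"linear": [0.007,0,0],"turn": 0},
    {"linear": [0.007,0,0],"turn": 0},
    {"linear": [0.006,0,0],"turn": 0},
    {"linear": [0,0,0],"turn": 0},
    {"linear": [0,0,0],"turn": 0},
  ],
)

```text
t: 40.35
ee_pos: [506.9, 136.5, 107.8]
orientation: [-2.314, -2.125, 0.0]
ft_force: [0.9, 0.3, -0.9]
width: 11.8
grasp_force: 30.0
```

Request:
arm_command(
  series=[
    {"linear": [0.004,0,0],"turn": 0},
    {"linear": [0.004,0,0],"turn": 0},
    {"linear": [0.004,0,0],"turn": 0},
    {"linear": [0.003,0,0],"turn": 0},
    {"linear": [0,0,0],"turn": 0},
    {"linear": [0,0,0],"turn": 0},
  ],
)

```text
t: 40.95
ee_pos: [508.2, 151.4, 107.8]
orientation: [-2.314, -2.125, 0.0]
ft_force: [0.2, -0.4, -0.9]
width: 11.6
grasp_force: 30.0
```

```bash
python3 -c "
from chk import *
chk(-34,76,120)"
```

```text
[508.15535468 151.40505238 107.84922235] -0.0854484585104675 [ 0.21 -0.41 -0.86] [-0.14  0.08  0.05] 11.574524483915576
chest -33.73518201109951 -88.5375484382536
top 76 (170, 232) [62, 24, -1, -3, 4, 27, 47]
top 80 (168, 232) [66, 32, 1, -3, -3, -2, 6]
top 84 (167, 231) [68, 64, 34, 2, -3, -3, -4]
top 88 (165, 231) [21, 5, 0, -3, -2, -3, -3]
top 92 (163, 231) [16, 5, -1, -4, -4, -3, -1]
top 96 (162, 231) [45, 31, 7, -3, -3, 3, 17]
top 100 (160, 231) [70, 58, 15, -4, 4, 41, 66]
top 104 (158, 231) [70, 65, 42, 23, 31, 60, 71]
top 108 (157, 231) [70, 69, 63, 55, 60, 68, 70]
top 112 (155, 231) [69, 70, 69, 70, 70, 70, 70]
top 116 (154, 231) [69, 70, 70, 70, 70, 70, 69]
scene 76 (391, 218) [72, 69, 27, 5, 20, 66, 77]
scene 80 (393, 218) [70, 73, 59, 9, 18, 50, 81]
scene 84 (394, 219) [75, 76, 32, 26, 43, 82, 79]
scene 88 (396, 219) [19, 20, 20, 19, 25, 27, 32]
scene 92 (398, 219) [23, 31, 28, 5, 14, 46, 82]
scene 96 (399, 220) [77, 58, 4, 11, 48, 85, 78]
scene 100 (401, 220) [74, 67, 16, 5, 31, 77, 80]
scene 104 (403, 220) [71, 75, 75, 64, 68, 81, 74]
scene 108 (404, 220) [71, 74, 78, 81, 83, 83, 78]
scene 112 (406, 221) [75, 77, 82, 83, 82, 78, 78]
scene 116 (407, 221) [73, 79, 79, 80, 81, 79, 78]
```

Rod_1's nose stands about 11 mm out of the far eye. I'll release it and go to flange B.

Request:
arm_command(
  series=[
    {"linear": [0,0,0],"turn": 0},
    {"linear": [0,0,0],"turn": 0},
    {"linear": [0,0,0],"turn": 0},
    {"linear": [0,0,0],"turn": 0},
    {"linear": [0,0,-0.03],"turn": 0},
    {"linear": [0,0,-0.04],"turn": 0},
    {"linear": [0,0,-0.03],"turn": 0},
    {"linear": [0,0,0],"turn": 0},
    {"linear": [0,0,0],"turn": 0},
  ],
  jaw=-0.4,
)

```text
t: 41.95
ee_pos: [508.4, 151.3, 208.3]
orientation: [2.314, 2.124, 0.002]
ft_force: [-0.8, 0.3, -0.5]
width: 26.4
grasp_force: 0.0
```

```bash
python3 -c "
from p import *
t=snap('top','t14')
# brass blobs: yellow (high R,G low B) on the bench side
hsv=cv2.cvtColor(t['frame'],cv2.COLOR_BGR2HSV); m=cv2.inRange(hsv,(20,110,130),(32,255,255)); m[:,:255]=0
n,_,st,ce=cv2.connectedComponentsWithStats(m)
for i in range(1,n):
    if st[i,4]>25: print(st[i],ce[i].round(1),px2w(t,*ce[i],45).round(1))
for P in ([434.9,-151.8,45],[358.4,-308.7,45]): print('exp',w2px(t,P))
plan([(436,-152,208,None),(436,-152,170,.226)],step=47)
"
```

```text
[352 256  12  18 113] [357.1 264.7] [ 433. -148.   45.]
[416 283  10  17  95] [420.2 291.9] [ 360.  -304.5   45. ]
exp [358.56132566 263.87107538]
exp [421.9251886  292.51647984]
from [507.7 151.2 207.3] -0.086 q6 0.35
--
{"linear":[-0.044,-0.0065,-0.0001],"turn":-0.0},
{"linear":[-0.044,-0.0065,-0.0001],"turn":-0.0},
{"linear":[-0.044,-0.0065,-0.0001],"turn":-0.0},
{"linear":[-0.044,-0.0065,-0.0001],"turn":-0.0},
{"linear":[-0.044,-0.0065,-0.0001],"turn":-0.0},
{"linear":[-0.044,-0.0065,-0.0001],"turn":-0.0},
{"linear":[-0.044,-0.0065,-0.0001],"turn":-0.0},
{"linear":[0.0,0.0,0.0127],"turn":-0.1039},
{"linear":[0.0,0.0,0.0127],"turn":-0.1039},
{"linear":[0.0,0.0,0.0127],"turn":-0.1039},
end q6~ -0.56
```

Request:
arm_command(
  series=[
    {"linear": [-0.044,-0.0065,0],"turn": 0},
    {"linear": [-0.044,-0.0065,0],"turn": 0},
    {"linear": [-0.044,-0.0065,0],"turn": 0},
    {"linear": [-0.044,-0.0065,0],"turn": 0},
    {"linear": [-0.044,-0.0065,0],"turn": 0},
    {"linear": [-0.044,-0.0065,0],"turn": 0},
    {"linear": [-0.044,-0.0065,0],"turn": 0},
    {"linear": [0,0,0.02],"turn": -0.104},
    {"linear": [0,0,0.02],"turn": -0.104},
    {"linear": [0,0,0.02],"turn": -0.104},
  ],
  jaw=1,
)

```text
t: 43.0
ee_pos: [435.2, -151.9, 145.8]
orientation: [-1.952, -2.459, 0.001]
ft_force: [-0.3, 0.1, -0.6]
width: 87.8
grasp_force: 0.0
```

Request:
arm_command(
  series=[
    {"linear": [0,0,0],"turn": 0},
    {"linear": [0,0,0],"turn": 0},
  ],
)

```text
t: 43.2
ee_pos: [435.7, -151.3, 147.0]
orientation: [-1.958, -2.453, 0.001]
ft_force: [-0.4, -0.4, 0.3]
width: 87.7
grasp_force: 0.0
```

```bash
python3 -c "
from p import *
p,a,o=pose();print(p,a,o['width'])
w=snap('wrist','w15'); print('exp TCP',w2px(w,[*p[:2],50]),'exp B',w2px(w,[436,-152,50]))
hsv=cv2.cvtColor(w['frame'],cv2.COLOR_BGR2HSV); m=cv2.inRange(hsv,(20,110,110),(33,255,255)); m[300:]=0
n,_,st,ce=cv2.connectedComponentsWithStats(m)
for i in range(1,n):
    if st[i,4]>200: print(st[i],ce[i].round(1))
plan([(436,-152,40,.226)],step=40)
"
```

```text
[ 435.70150685 -151.3267337   146.98301467] 0.22350202469416391 87.68446057057842
exp TCP [278.06513147 222.39994664] exp B [278.24576903 223.26413029]
[ 251  189   58   58 1019] [279.  213.8]
[261 210  36  25 607] [278.5 221.9]
from [ 436.4 -151.5  147.7] 0.224 q6 -0.58
--
{"linear":[-0.0001,-0.0002,0.0359],"turn":-0.0007},
{"linear":[-0.0001,-0.0002,0.0359],"turn":-0.0007},
{"linear":[-0.0001,-0.0002,0.0359],"turn":-0.0007},
end q6~ -0.56
```

Request:
arm_command(
  series=[
    {"linear": [0,0,0.04],"turn": 0},
    {"linear": [0,0,0.04],"turn": 0},
    {"linear": [0,0,0.025],"turn": 0},
    {"linear": [0,0,0.002],"turn": 0},
    {"linear": [0,0,0],"turn": 0},
  ],
)

```text
t: 43.75
ee_pos: [436.9, -151.6, 41.3]
orientation: [-1.957, -2.457, 0.0]
ft_force: [0.3, 0.9, 1.1]
width: 87.6
grasp_force: 0.0
```

Request:
arm_command(
  series=[
    {"linear": [0,0,0],"turn": 0},
    {"linear": [0,0,0],"turn": 0},
    {"linear": [0,0,0],"turn": 0},
    {"linear": [0,0,0],"turn": 0},
    {"linear": [0,0,0],"turn": 0},
    {"linear": [0,0,0],"turn": 0},
    {"linear": [0,0,0],"turn": 0},
    {"linear": [0,0,0],"turn": 0},
  ],
  jaw=-1,
)

```text
t: 44.55
ee_pos: [436.4, -151.6, 41.0]
orientation: [-1.956, -2.458, 0.0]
ft_force: [-1.0, 1.2, 3.2]
width: 39.4
grasp_force: 30.0
```

```bash
python3 -c "
from p import *
p,a,o=pose();print(o['width'],o['ft_force'])
plan([(p[0],p[1],130,None),(616,-291,130,.647)],step=45)
"
```

```text
39.358105666489045 [-0.96716229  1.22786556  3.24228365]
from [ 436.4 -151.6   41. ] 0.226 q6 -0.59
--
{"linear":[0.0,0.0,-0.0445],"turn":-0.0},
{"linear":[0.0,0.0,-0.0445],"turn":-0.0},
{"linear":[-0.0293,0.024,-0.0],"turn":-0.0701},
{"linear":[-0.031,0.0218,-0.0],"turn":-0.0701},
{"linear":[-0.0324,0.0196,-0.0],"turn":-0.0701},
{"linear":[-0.0337,0.0173,-0.0],"turn":-0.0701},
{"linear":[-0.0348,0.0149,-0.0],"turn":-0.0701},
{"linear":[-0.0358,0.0124,-0.0],"turn":-0.0701},
end q6~ -1.09
```

Request:
arm_command(
  series=[
    {"linear": [0,0,-0.0445],"turn": 0},
    {"linear": [0,0,-0.0445],"turn": 0},
    {"linear": [-0.0293,0.024,0],"turn": -0.0701},
    {"linear": [-0.031,0.0218,0],"turn": -0.0701},
    {"linear": [-0.0324,0.0196,0],"turn": -0.0701},
    {"linear": [-0.0337,0.0173,0],"turn": -0.0701},
    {"linear": [-0.0348,0.0149,0],"turn": -0.0701},
    {"linear": [-0.0358,0.0124,0],"turn": -0.0701},
    {"linear": [0,0,0],"turn": 0},
    {"linear": [0,0,0],"turn": 0},
  ],
)

```text
t: 45.55
ee_pos: [615.4, -291.0, 128.6]
orientation: [-1.401, -2.81, -0.0]
ft_force: [0.1, 0.3, -2.1]
width: 39.5
grasp_force: 30.0
```

Request:
arm_command(
  series=[
    {"linear": [0,0,0],"turn": 0},
  ],
)

```text
t: 45.65
ee_pos: [614.5, -290.1, 128.9]
orientation: [-1.4, -2.809, -0.0]
ft_force: [0.4, 0.4, -1.8]
width: 39.7
grasp_force: 30.0
```

```bash
python3 -c "
from p import *
p,a,o=pose();print(p,a,o['width'],o['ft_force'])
w=snap('wrist','w16'); cv2.imwrite('pics/w16.png',w['frame'])
"
```

```text
[ 614.53940429 -290.068386    128.8721742 ] 0.6463562292049481 39.65326173028736 [ 0.41316071  0.43733481 -1.79044098]
```

View pics/w16.png

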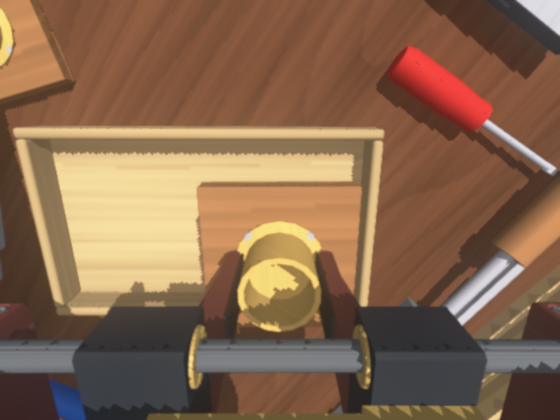

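The flange is above the right-hand half of the tray and square with it. The tray's upper outer corners are at (383,129) and (14,129).

```bash
python3 -c "
from p import *
w=load('w16')
a=px2w(w,383,129,36);b=px2w(w,14,129,36);print(a,b,np.linalg.norm(a-b))
u=(a-b)[:2]/np.linalg.norm((a-b)[:2]); print('ang',np.arctan2(u[1],u[0]))
n=np.array([-u[1],u[0]]); m=(a+b)[:2]/2
for s in(1,-1): print('centre',m+s*78*n)
print('flange C seen corner', px2w(w,73,78,14))
c,s=np.cos(.909),np.sin(.909)
for i in(-45,45):
  for j in(-45,45): print(358.4+c*i-s*j,-308.7+s*i+c*j)
"
```

```text
[ 630.94064243 -188.56270191   36.        ] [ 422.9376194  -345.76172128   36.        ] 260.72358789026737
ang 0.6471732116403679
centre [ 479.91030775 -204.93448634]
centre [ 573.96795409 -329.38993686]
flange C seen corner [ 429.59729939 -296.4591599    14.        ]
366.2459593880081 -371.8541045481743
295.2458954518257 -316.5459593880081
421.5541045481743 -300.8540406119919
350.55404061199187 -245.54589545182571
```

Request:
arm_command(
  series=[
    {"linear": [0,0,0.04],"turn": 0},
    {"linear": [0,0,0.025],"turn": 0},
    {"linear": [0,0,0.01],"turn": 0},
    {"linear": [0,0,0.004],"turn": 0},
    {"linear": [0,0,0],"turn": 0},
    {"linear": [0,0,0],"turn": 0},
  ],
)

```text
t: 46.3
ee_pos: [616.8, -291.4, 52.3]
orientation: [1.399, 2.81, -0.0]
ft_force: [0.2, -0.4, -2.5]
width: 39.7
grasp_force: 30.0
```

Request:
arm_command(
  series=[
    {"linear": [0,0,0],"turn": 0},
    {"linear": [0,0,0],"turn": 0},
    {"linear": [0,0,0],"turn": 0},
    {"linear": [0,0,0],"turn": 0},
    {"linear": [0,0,-0.02],"turn": 0},
    {"linear": [0,0,-0.04],"turn": 0},
    {"linear": [0,0,-0.04],"turn": 0},
    {"linear": [0,0,0],"turn": 0},
    {"linear": [0,0,0],"turn": 0},
  ],
  jaw=0.5,
)

```text
t: 47.2
ee_pos: [616.5, -291.3, 152.1]
orientation: [1.399, 2.81, -0.0]
ft_force: [-0.4, 0.2, -0.1]
width: 65.6
grasp_force: 0.0
```

```bash
python3 -c "
from p import *
t=snap('top','t17')
hsv=cv2.cvtColor(t['frame'],cv2.COLOR_BGR2HSV); m=cv2.inRange(hsv,(20,110,130),(32,255,255)); m[:,:255]=0
n,_,st,ce=cv2.connectedComponentsWithStats(m)
for i in range(1,n):
    if st[i,4]>25: print(st[i],ce[i].round(1),px2w(t,*ce[i],45).round(1))
plan([(358.4,-308.7,160,None)],step=47)
"
```

```text
[396 186  20  18 279] [405.3 194.3] [ 613.3 -286.3   45. ]
from [ 615.6 -290.8  150.6] 0.647 q6 -1.11
--
{"linear":[0.0235,-0.036,-0.0016],"turn":-0.0},
{"linear":[0.0235,-0.036,-0.0016],"turn":-0.0},
{"linear":[0.0235,-0.036,-0.0016],"turn":-0.0},
{"linear":[0.0235,-0.036,-0.0016],"turn":-0.0},
{"linear":[0.0235,-0.036,-0.0016],"turn":-0.0},
{"linear":[0.0235,-0.036,-0.0016],"turn":-0.0},
end q6~ -1.36
```

Request:
arm_command(
  series=[
    {"linear": [0.0235,-0.036,-0.001],"turn": 0},
    {"linear": [0.0235,-0.036,-0.001],"turn": 0},
    {"linear": [0.0235,-0.036,-0.001],"turn": 0},
    {"linear": [0.0235,-0.036,-0.001],"turn": 0},
    {"linear": [0.0235,-0.036,-0.001],"turn": 0},
    {"linear": [0.0235,-0.036,-0.001],"turn": 0},
    {"linear": [0,0,0],"turn": -0.131},
    {"linear": [0,0,0],"turn": -0.131},
    {"linear": [0,0,0],"turn": 0},
    {"linear": [0,0,0],"turn": 0},
  ],
  jaw=1,
)

```text
t: 48.25
ee_pos: [358.2, -308.2, 156.0]
orientation: [-1.026, -2.968, -0.001]
ft_force: [0.4, -0.7, 0.2]
width: 87.8
grasp_force: 0.0
```

```bash
python3 -c "
from p import *
p,a,o=pose();print(p,a,o['width'])
w=snap('wrist','w18'); print('exp C',w2px(w,[358.4,-308.7,50]))
f=w['frame']; hsv=cv2.cvtColor(f,cv2.COLOR_BGR2HSV); m=cv2.inRange(hsv,(20,110,110),(33,255,255)); m[300:]=0
n,_,st,ce=cv2.connectedComponentsWithStats(m)
for i in range(1,n):
    if st[i,4]>200: print(st[i],ce[i].round(1))
# board: wood-orange, brighter than bench
u,v=279,225
for q in ((-45,-45),(-45,45),(45,45),(45,-45)):
    c,s=np.cos(.909),np.sin(.909); print(w2px(w,[358.4+c*q[0]-s*q[1],-308.7+s*q[0]+c*q[1],14]).round(0))
print('row190',f[180,180:380:8,2].tolist()); print('col', f[120:300:8,240,2].tolist())
"
```

```text
[ 358.19911591 -308.22474861  155.9536349 ] 0.905320632106812 87.83173533854128
exp C [278.15484591 218.63488091]
[ 252  189   56   56 1084] [279.2 216.4]
[232. 251.]
[227. 157.]
[329. 157.]
[325. 251.]
row190 [84, 149, 150, 154, 158, 153, 110, 222, 225, 226, 228, 229, 230, 231, 231, 233, 233, 233, 233, 165, 164, 156, 154, 153, 148]
col [148, 147, 157, 159, 164, 173, 228, 230, 232, 231, 224, 223, 232, 231, 231, 218, 221, 164, 140, 95, 95, 91, 95]
```

```bash
python3 -c "
from p import *
w=load('w18'); f=cv2.imread('pics/w18.png')
m=((f[:,:,2]>195)).astype(np.uint8); m[290:]=0; m[:,:200]=0; m[:,350:]=0
n,l,st,ce=cv2.connectedComponentsWithStats(m); i=1+st[1:,4].argmax(); print(st[i],ce[i])
pts=cv2.findNonZero((l==i).astype(np.uint8)); r=cv2.minAreaRect(pts); b=cv2.boxPoints(r); print(r)
W=np.array([px2w(w,*q,14) for q in b]); print(W.round(1), W.mean(0), [np.linalg.norm(W[k]-W[k-1]).round(1) for k in range(4)], [np.arctan2(*(W[k]-W[k-1])[[1,0]]).round(3) for k in range(4)])
"
```

```text
[ 230  160  101   94 8041] [281.32296978 203.71458774]
((280.0, 206.5), (93.0, 100.0), 90.0)
[[ 298.8 -315.9   14. ]
 [ 353.3 -246.6   14. ]
 [ 426.4 -298.5   14. ]
 [ 366.7 -374.6   14. ]] [ 361.31129762 -308.91437974   14.        ] [np.float64(89.7), np.float64(88.1), np.float64(89.7), np.float64(96.6)] [np.float64(2.43), np.float64(0.905), np.float64(-0.617), np.float64(-2.237)]
```

Request:
arm_command(
  series=[
    {"linear": [0,0,0.04],"turn": 0},
    {"linear": [0,0,0.04],"turn": 0},
    {"linear": [0,0,0.03],"turn": 0},
    {"linear": [0,0,0.005],"turn": 0},
    {"linear": [0,0,0],"turn": 0},
  ],
)

```text
t: 48.8
ee_pos: [358.3, -308.1, 41.1]
orientation: [-1.021, -2.968, -0.002]
ft_force: [-0.3, -0.1, 0.8]
width: 87.6
grasp_force: 0.0
```

Request:
arm_command(
  series=[
    {"linear": [0,0,0],"turn": 0},
    {"linear": [0,0,0],"turn": 0},
    {"linear": [0,0,0],"turn": 0},
    {"linear": [0,0,0],"turn": 0},
    {"linear": [0,0,0],"turn": 0},
    {"linear": [0,0,0],"turn": 0},
    {"linear": [0,0,0],"turn": 0},
    {"linear": [0,0,0],"turn": 0},
  ],
  jaw=-1,
)

```text
t: 49.6
ee_pos: [358.7, -308.7, 42.0]
orientation: [1.021, 2.971, 0.0]
ft_force: [-0.3, 1.1, 4.4]
width: 39.5
grasp_force: 30.0
```

```bash
python3 -c "
from p import *
p,a,o=pose();print(o['width'],o['ft_force'])
plan([(p[0],p[1],150,None),(526,-363,150,.647)],step=45)
"
```

```text
39.51962495201756 [-0.30670842  1.09713022  4.39347923]
from [ 358.7 -308.7   42. ] 0.909 q6 -1.64
--
{"linear":[0.0,0.0,-0.036],"turn":-0.0},
{"linear":[0.0,0.0,-0.036],"turn":-0.0},
{"linear":[0.0,0.0,-0.036],"turn":-0.0},
{"linear":[-0.0413,0.015,-0.0],"turn":0.0654},
{"linear":[-0.0403,0.0177,-0.0],"turn":0.0654},
{"linear":[-0.039,0.0203,-0.0],"turn":0.0654},
{"linear":[-0.0376,0.0228,-0.0],"turn":0.0654},
end q6~ -1.25
```

Request:
arm_command(
  series=[
    {"linear": [0,0,-0.036],"turn": 0},
    {"linear": [0,0,-0.036],"turn": 0},
    {"linear": [0,0,-0.036],"turn": 0},
    {"linear": [-0.0413,0.015,0],"turn": 0.0654},
    {"linear": [-0.0403,0.0177,0],"turn": 0.0654},
    {"linear": [-0.039,0.0203,0],"turn": 0.0654},
    {"linear": [-0.0376,0.0228,0],"turn": 0.0654},
    {"linear": [0,0,0],"turn": 0},
    {"linear": [0,0,0],"turn": 0},
    {"linear": [0,0,0],"turn": 0},
  ],
)

```text
t: 50.6
ee_pos: [524.5, -362.1, 149.0]
orientation: [-1.398, -2.81, -0.001]
ft_force: [-0.2, -0.4, -1.3]
width: 39.2
grasp_force: 30.0
```

```bash
python3 -c "
from p import *
p,a,o=pose();print(p,a,o['width'],o['ft_force'])
"
```

```text
[ 524.49557291 -362.09902563  148.95354362] 0.6475107002409373 39.236449456958965 [-0.24158124 -0.42490958 -1.34187621]
```

Request:
arm_command(
  series=[
    {"linear": [0,0,0.04],"turn": 0},
    {"linear": [0,0,0.035],"turn": 0},
    {"linear": [0,0,0.018],"turn": 0},
    {"linear": [0,0,0.004],"turn": 0},
    {"linear": [0,0,0],"turn": 0},
    {"linear": [0,0,0],"turn": 0},
  ],
)

```text
t: 51.2
ee_pos: [526.8, -363.5, 54.4]
orientation: [1.399, 2.81, -0.001]
ft_force: [-0.3, -0.8, -1.3]
width: 39.4
grasp_force: 30.0
```

Request:
arm_command(
  series=[
    {"linear": [0,0,0],"turn": 0},
    {"linear": [0,0,0],"turn": 0},
    {"linear": [0,0,0],"turn": 0},
    {"linear": [0,0,0],"turn": 0},
    {"linear": [0,0,-0.02],"turn": 0},
    {"linear": [0,0,-0.04],"turn": 0},
    {"linear": [0,0,-0.04],"turn": 0},
    {"linear": [0,0,0],"turn": 0},
    {"linear": [0,0,0],"turn": 0},
  ],
  jaw=0.5,
)

```text
t: 52.1
ee_pos: [526.5, -363.2, 154.1]
orientation: [1.399, 2.81, -0.001]
ft_force: [0.4, 0.3, -0.2]
width: 65.9
grasp_force: 0.0
```

Request:
arm_command(
  series=[
    {"linear": [0.04,-0.02,-0.03],"turn": 0},
    {"linear": [0.04,-0.02,-0.03],"turn": 0},
    {"linear": [0.04,-0.02,-0.03],"turn": 0},
    {"linear": [0.04,-0.02,0],"turn": 0},
    {"linear": [0.04,-0.02,0],"turn": 0},
    {"linear": [0,0,0],"turn": 0},
    {"linear": [0,0,0],"turn": 0},
  ],
)

```text
t: 52.8
ee_pos: [333.5, -267.5, 235.8]
orientation: [-1.4, -2.811, -0.0]
ft_force: [-0.3, -0.7, 0.4]
width: 65.9
grasp_force: 0.0
```

```bash
python3 -c "
from p import *
p,a,o=pose();print(p,a,o['width'],o['ft_force'])
for name,k in (('top','t20'),('scene','s20')):
    t=snap(name,k)
    for n,P in (('B',[616.5,-291.3,58]),('C',[526,-363,58]),('A',[*ch(0,0),120])): print(name,n,'exp',w2px(t,P).round(1))
    hsv=cv2.cvtColor(t['frame'],cv2.COLOR_BGR2HSV); m=cv2.inRange(hsv,(20,130,90),(32,255,255))
    n,_,st,ce=cv2.connectedComponentsWithStats(m)
    print([(ce[i].round(1).tolist(),int(st[i,4])) for i in range(1,n) if st[i,4]>40])
    for x in(-34,34):
      r=[]
      for y in list(range(-112,-60,8))+list(range(-44,112,8)):
        u,v=w2px(t,[*ch(x,y),90]).round().astype(int); c=t['frame'][v-2:v+3,u].astype(int); r.append(int((c[:,2]-c[:,0]).min()))
      print(x,r)
"
```

```text
[ 333.54889361 -267.46252177  235.7897864 ] 0.64659858633236 65.94777102007856 [-0.3147297  -0.67493632  0.41004799]
top B exp [408.7 191.9]
top C exp [439.  225.6]
top A exp [199.7 217.8]
[([197.0, 218.1], 75), ([207.0, 222.8], 48)]
-34 [-3, -4, -4, -4, -4, -3, -4, -4, -3, -2, -3, -4, -4, -3, -2, -2, -4, -4, -3, -2, -2, -3, -3, -4, -5, -1, 65]
34 [-5, -4, -3, -5, -4, -4, -3, -3, -2, -3, -4, -4, -4, -3, -2, -3, -4, -3, -3, -3, -3, -4, -2, -2, -5, -2, 59]
scene B exp [147.7 224.7]
scene C exp [136.7 200.3]
scene A exp [360.3 212.9]
[([137.6, 205.6], 154), ([362.6, 222.0], 69), ([149.6, 229.2], 171)]
-34 [-3, -4, -4, -2, -4, -4, -4, -7, -3, -6, 98, 115, 98, 94, 87, 88, -2, -1, 0, 1, 1, 2, 8, 29, 6, 5, 78]
34 [-3, -4, -2, -2, -2, -2, 5, 0, -2, -2, -3, -4, -4, -7, -4, -7, -7, -2, -3, 0, 0, 1, 4, 21, 11, 5, 68]
```

```bash
python3 -c "
from workcell import ctrl
print(ctrl.close_job())"
```

```text
the job is handed in; nothing more can be done
None
```

I've handed the job in, with no verdict returned: the first flange tested was flat at all four corners and is over the port with the cover swung aside, both rods are through their eyes, and the other two flanges went into the tray spigot up without being pressed on the plate.

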